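# Lock the tile press with its linch pin

## Task

Swing the lid of the clay tile press fully shut, then push the steel linch pin all the way through the staple that stands up in the lid's notch until the shoulder of its head meets the staple, and finally flip the pin's sprung ring over so that it lies flat around the staple and past the pin's end. The pin may go in from either side of the staple; leave the tool pot, the beaker and the wooden rib where they are.

Things in the scene. Friction and masses are not known exactly. Their poses are not given: they have to be found in the camera images.
- press: wooden box of the clay tile press, fixed to the bench, 200 x 200 mm and 50 mm high, with a plywood lid 10 mm thick hinged along its +x top rim (hinge axis along y through x = +100 mm, z = 50 mm); with the lid shut its top is at z = 60 mm. Origin at the centre of the box's underside, z up, -x is the front with the staple
- lid (a joint): hinge of the press lid, rad: 0 shut, grows to 1.2 as the front edge rises; starts part open. A stiff hinge: it stays where it is left, and about 3 N down at lid_push moves it (less nearer the front edge). The lid reaches 200 mm from the hinge and is 200 mm wide; a notch 36 mm wide (y) runs 60 mm in from the middle of its front edge, so that the staple stands through it
- lid_push (a point): point on the lid's upper face, on its middle line, 110 mm from the hinge (30 mm behind the notch's end); axes of the lid
- staple_hole (a point): centre of the hole of the steel staple (an upside-down U fixed to the press), in the press's own axes: 65 mm in front of the press's origin, 70 mm above the bench, so 10 mm above the shut lid. The hole runs along the press's y, 19 mm wide (x) and open from the shut lid up to 22 mm above it; the staple is 24 mm thick (along y), 39 mm wide (x) and its top is 32 mm above the shut lid
- linch_pin: loose steel linch pin, about 0.33 kg with its ring, lying flat on the bench. Origin at the underside of its grip block, +x along the shank to the tip, z up. Grip block 28 mm long (x from -14 to 14), 22 mm wide (y), 42 mm high; in front of it a lower part 22 mm wide and 20 mm high ends in the shoulder at x = 32 mm; behind it a like part ends at x = -36 mm. Shank: 14 mm thick, axis 10 mm above the underside, from the shoulder to x = 80 mm, the last 12 mm tapering to 6 mm
- pin_seat (a point): point on the shank's axis, 44 mm ahead of the pin's origin and 10 mm above its underside; it lies at the staple hole's centre when the pin is home with its underside on the shut lid; axes of the pin
- ring (a joint): hinge of the sprung ring on the pin, rad. Hinge axis along the pin's y, at x = -30 mm, z = 10 mm. 0: open stop, leaning up and back, away from the shank (126 degrees from the shut position), where it starts; 2.2: shut, lying flat, pointing along +x around the shank and 10 mm past its tip. The spring goes over centre at about 0.85: below that it holds the ring open, above that it snaps the ring shut by itself. Less than 1 N at the ring's end moves it
- ring_end (a point): middle of the ring's far cross bar (6 mm round wire), 120 mm from the ring's hinge. The ring is a long U 58 mm wide between wire centres, with rounded corners
- tool_pot: white pot 70 mm across and 85 mm high with wooden tools standing up to about 165 mm, loose; origin at the centre of its underside; not to be disturbed
- beaker: clay beaker 80 mm across, 90 mm high, loose; origin at the centre of its underside; not to be disturbed
- rib: dark wooden rib, a flat piece 130 x 50 x 12 mm, loose; origin at the centre of its underside; not to be disturbed
Not all that is in view belongs to the job. Of the things like the linch_pin, leave any that is orange or yellow; of the rest the larger one is meant.

How it is judged:
On the way, in this order (a step that is already met when the one before it is completed fails the run):
1. the lid is shut (within 0.04 rad) (value of joint lid below 0.04 rad), for 0.2 s.
2. the pin is through the staple and home (pin_seat within 7 mm of the hole's centre, shank within 0.2 rad of the hole), the ring still open (distance between pin_seat and staple_hole below 0.007 m and angle between the x axis of pin_seat and the y axis of staple_hole, either way round below 0.2 rad and value of joint lid below 0.04 rad and value of joint ring below 1.2 rad), for 0.2 s.
At the end, for the whole second after the job is handed in: the lid is shut within 0.04 rad; the pin lies through the staple, its seat point within 7 mm of the hole's centre, its shank within 0.2 rad of the hole's direction and its head upright within 0.2 rad; the ring is flipped shut within 0.12 rad; the pin is at rest (value of joint lid below 0.04 rad and distance between pin_seat and staple_hole below 0.007 m and angle between the x axis of pin_seat and the y axis of staple_hole, either way round below 0.2 rad and angle between pin_seat's own z axis and vertical below 0.2 rad and value of joint ring above 2.08 rad and linear speed of linch_pin below 0.02 m/s); the robot touches nothing.
It fails at once if the tool pot is moved more than 30 mm or tipped (distance of tool_pot from where it was at the start of the episode above 0.03 m or angle between tool_pot's own z axis and vertical above 0.4 rad).
It fails at once if the beaker is moved more than 30 mm or tipped (distance of beaker from where it was at the start of the episode above 0.03 m or angle between beaker's own z axis and vertical above 0.4 rad).
It fails at once if the wooden rib is moved more than 30 mm (distance of rib from where it was at the start of the episode above 0.03 m).
It also fails if it takes over 67 s, if anything falls off the work surface, if the arm or the gripper's body presses on something with over 40 N, if the wrist force passes 120 N, or if a joint passes its speed limit or range.

## Robot

A 7-joint arm with a two-finger parallel gripper is mounted at the origin on the work surface. World frame = base frame: x ahead of the robot, y to its left, z up, the work surface at z = 0. Lengths are in m, angles in rad, forces in N, time in s.
With the tool pointing down it reaches from about 0.4 to 0.85 m from the base axis. Payload 10.4 kg.
Tool frame: the origin (TCP) lies midway between the tips of the shut fingers; the grasp point (between the pads) lies 19 mm behind it; x points along the fingers, z is the direction in which the jaws open and shut, and the axes are right-handed (so a half turn about x gives the same grasp; the last joint's range is limited). The gripper opens to 87 mm and grips with 3 to 60 N. Pads are 19 mm wide; open, the fingers measure 117 mm over their backs; the gripper's body (75 mm by 190 mm) begins 51 mm behind the grasp point.
Start: joints at [1.216, 0.332, -0.065, 1.46, 0.022, 1.35, -0.088], TCP at [0.204, -0.591, 0.183] pointing down, gripper open.
Joint ranges: [-2.6, 2.6], [-0.5, 2.12], [-1.47, 1.34], [0.16, 2.42], [-1.27, 4.41], [0.06, 2.06], [-2.6, 2.6]. Speed limits (rad/s): [2.22, 2.22, 2.79, 2.79, 3.14, 3.14, 3.14].

## Interface

Orientations are given as a unit quaternion [x, y, z, w].
In Python, from bench import read_state, camera, camera_params, close_job gives the robot as it stands.
- The arm moves only by the tool arm_command, never from a script. Its argument "targets" is a list of rows, each a list of 7 numbers: the closure in counts, from 0 (fully open) to 255 (shut), then the shift along the tool's x, y, z in mm, then the turn, a rotation vector about the tool's x, y, z in rad. A call has 1 to 10 rows; each row is the pose to reach, as a shift and turn from the pose commanded when the call began, along the tool's axes at that moment; what a row does not reach only later rows make up. A row lasts 1/10 s, in which the tool goes at most 50 mm and 8.59 degrees, less where a joint would pass 70% of its speed; a pose out of reach is approached as far as the arm can. A call with a gripper value outside its range is refused whole. The fingers move at their own pace and stop on an object; "newtons" is the grip in N (left out, the last holds). Time passes only in rows, so rows that repeat a pose let the fingers close. It gives the time, the measured TCP pose, the force and the opening at its end, in the units of the state.
- read_state(): the state, without advancing time (a new reading comes with each control period).
- camera(name): name is "scene" or "top"; returns the picture (384x512x3 uint8, red, green, blue); there is no depth.
- camera_params(name): a dict with "intrinsics" (3x3 intrinsics, pixels), "xyz" and "orientation" of the camera in the world. Camera axes: x right, y down, z forward; pixel columns grow to the right and rows downward; lengths in m; the calibration is good to about 2 mm. A picture is of the moment at which its call begins. camera_params takes no time and is no camera call.
- close_job(): hands the job in, once; it reports no verdict.
The state is a dict: "time": time; "joint_positions": joint angles; "joint_vel": joint speeds; "joint_torque": joint torques, N m; "ee_pos": TCP position; "eef_rot": TCP orientation; "ft_force": force on the tool from outside, world axes, zero at the start; "torque": the same for the moment, N m; "width": finger opening in m.
Only numpy, scipy, OpenCV 4.12 (cv2) and the standard library are available. Lean on these libraries where they do the work, as an engineer would, in place of code of your own. Each camera call takes 0.05 s, during which the arm holds its last target.

## Working session

There is one attempt and no reset: what is moved stays moved. The work goes in short steps, Python scripts to look and compute and a tool call to move; the robot and the scene stay as the last step left them, time stands still between calls to the robot, and variables do not carry over. Pictures are saved under pics/ and viewed, and the job is handed in when it is done.

Besides the shell and the picture viewer there is one more tool, called after "Emit:" by a JSON object that holds its "api" and its "payload", one argument or row to a line. arm_command: Moves the arm, as the interface text tells. Its arguments: {"type":"object","properties":{"targets":{"type":"array"},"newtons":{"type":"number"}},"required":["targets"]}

```bash
ls; mkdir -p pics; python3 - <<'E'
from bench import *
import cv2
for n in("scene","top"):
    im=camera(n); cv2.imwrite(f"pics/{n}0.png",im[:,:,::-1]); print(camera_params(n))
print(read_state())
E
```

```text
pics
{'intrinsics': array([[393.55181048,   0.        , 255.51645784],
       [  0.        , 393.55181048, 188.84009449],
       [  0.        ,   0.        ,   1.        ]]), 'xyz': array([0.91690706, 0.74207074, 1.0054544 ]), 'orientation': array([ 0.25212469,  0.90544776, -0.32587879, -0.10198291])}
{'intrinsics': array([[406.68206161,   0.        , 263.67582922],
       [  0.        , 406.68206161, 189.64563414],
       [  0.        ,   0.        ,   1.        ]]), 'xyz': array([0.42009252, 0.0924502 , 1.33634649]), 'orientation': array([-0.70586276,  0.70721558, -0.01837638,  0.03558352])}
{'time': 0.1, 'joint_positions': array([ 1.216421  ,  0.33281323, -0.06471033,  1.46085013,  0.02163746,
        1.34989649, -0.08851271]), 'joint_vel': array([ 1.77927981e-04, -1.18230729e-03,  2.31207859e-03, -4.75267893e-03,
        6.03952185e-04,  1.56636876e-05, -1.26002836e-03]), 'joint_torque': array([ 2.26928612e-03, -6.24540353e+01,  2.51557957e-02, -3.90715384e+01,
       -6.13818504e-02,  3.67545756e-02,  5.75950662e-05]), 'ee_pos': array([ 0.20343589, -0.59054975,  0.18263416]), 'eef_rot': array([ 0.4107993 ,  0.5760882 , -0.41033081,  0.5753216 ]), 'ft_force': array([-0.40170081,  0.29334819, -0.32996318]), 'torque': array([ 0.0232361 , -0.01701874, -0.03341803]), 'width': 0.0869967738226441}
```

View pics/scene0.png

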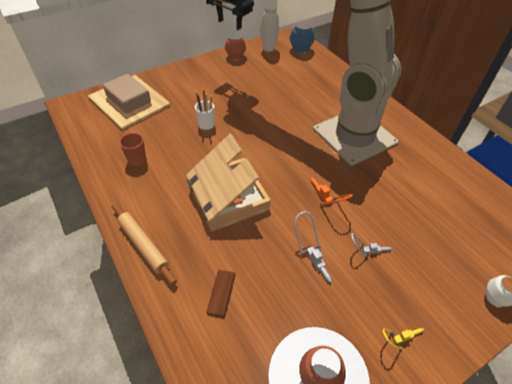

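View pics/top0.png

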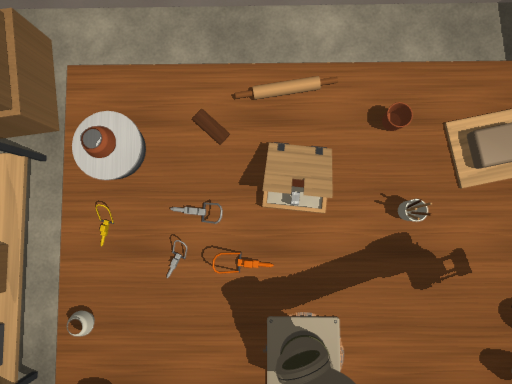

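```bash
cat > h.py <<'E'
import numpy as np, cv2
from scipy.spatial.transform import Rotation as R
from bench import *
P={n:camera_params(n) for n in("scene","top")}
def ray(n,u,v):
    p=P[n];d=R.from_quat(p['orientation']).apply(np.linalg.inv(p['intrinsics'])@np.array([u,v,1.]));return p['xyz'],d
def onz(n,u,v,z):
    o,d=ray(n,u,v);return o+d*(z-o[2])/d[2]
def proj(n,x):
    p=P[n];c=R.from_quat(p['orientation']).inv().apply(np.atleast_2d(x)-p['xyz'])@p['intrinsics'].T
    return c[:,:2]/c[:,2:]
def tri(a,b):
    (o1,d1),(o2,d2)=ray("scene",*a),ray("top",*b)
    s=np.linalg.lstsq(np.c_[d1,-d2],o2-o1,rcond=None)[0]
    p,q=o1+d1*s[0],o2+d2*s[1];return (p+q)/2,np.linalg.norm(p-q)
def crop(im,x0,y0,x1,y1,f,name):
    cv2.imwrite(name,cv2.resize(im[y0:y1,x0:x1],None,fx=f,fy=f,interpolation=cv2.INTER_CUBIC)[:,:,::-1])
E
python3 - <<'E'
from h import *
s=cv2.imread("pics/scene0.png")[:,:,::-1];t=cv2.imread("pics/top0.png")[:,:,::-1]
crop(t,160,130,340,270,4.4,"pics/t0c.png"); crop(s,180,130,340,290,3.75,"pics/s0c.png")
E
```

```text
(no output)
```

View pics/t0c.png

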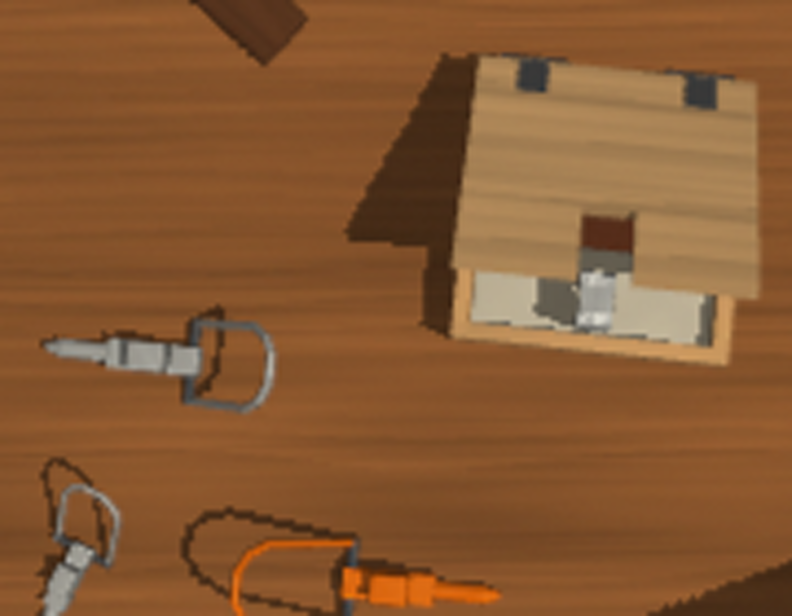

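View pics/s0c.png

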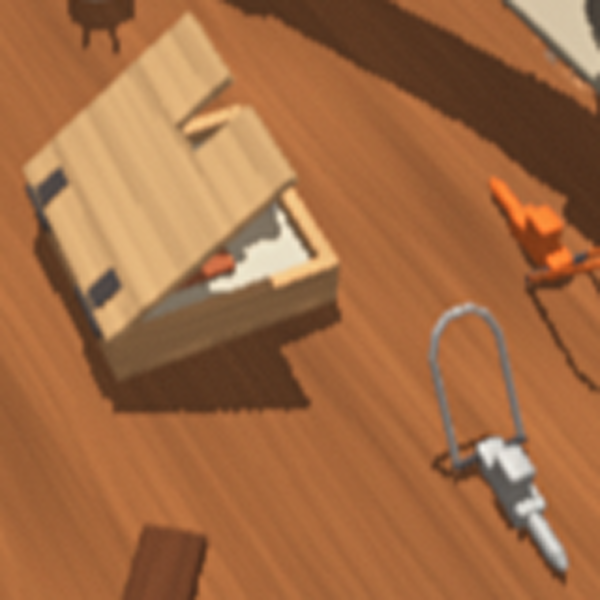

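```bash
python3 - <<'E'
from h import *
T=lambda u,v,z:onz("top",160+u/4.4,130+v/4.4,z)
S=lambda u,v,z:onz("scene",180+u/3.75,130+v/3.75,z)
tc=lambda u,v:(160+u/4.4,130+v/4.4); sc=lambda u,v:(180+u/3.75,130+v/3.75)
np.set_printoptions(precision=4,suppress=True)
fl,fr=T(450,336,.05),T(729,362,.05); hl,hr=T(480,55,.055),T(757,82,.055)
print("front",fl,fr,np.linalg.norm(fl-fr)); print("hinge",hl,hr,np.linalg.norm(hl-hr),np.linalg.norm(hl-fl),np.linalg.norm(hr-fr))
print("scene front-left corner top",S(340,265,.05), "bottom",S(335,303,0), "back left bottom", S(120,380,0))
print("lid corners tri", tri(sc(297,183),tc(452,268)), tri(sc(190,14),tc(757,297)))
print("scene hinge", S(108,340,.055))
print("staple top ctr",T(597,285,.09))
print("pin tip",T(43,345,.01),S(562,568,.01)); 
print("pin rear",T(200,360,.02), "block",T(108,352,.042),T(170,358,.042), "shoulder",T(106,352,.02))
print("block top scene",S(518,462,.042))
print("ring end",tri(sc(468,306),tc(270,367)))
print("staple img", proj("top",[[.4,0,.09]]))
E
```

```text
front [0.4655 0.1282 0.05  ] [ 0.4465 -0.0715  0.05  ] 0.20057740919186678
hinge [0.6688 0.1062 0.055 ] [ 0.648  -0.0935  0.055 ] 0.20074781174526396 0.2045925279352016 0.2027290756074067
scene front-left corner top [0.4666 0.1353 0.05  ] bottom [0.4691 0.1358 0.    ] back left bottom [0.6618 0.1121 0.    ]
lid corners tri (array([0.5057, 0.124 , 0.1639]), np.float64(0.0010717878025511783)) (array([ 0.4864, -0.0748,  0.1711]), np.float64(0.0005025771920134163))
scene hinge [0.6665 0.1085 0.055 ]
staple top ctr [0.4994 0.0246 0.09  ]
pin tip [0.4608 0.4328 0.01  ] [0.4615 0.4323 0.01  ]
pin rear [0.4492 0.3135 0.02  ] block [0.4546 0.377  0.042 ] [0.4502 0.3317 0.042 ] shoulder [0.4552 0.3833 0.02  ]
block top scene [0.4501 0.3566 0.042 ]
ring end (array([0.4381, 0.2535, 0.1115]), np.float64(0.010960315533032545))
staple img [[304.0094 227.3319]]
```

```bash
python3 - <<'E'
from h import *
np.set_printoptions(precision=4,suppress=True)
s=read_state();M=R.from_quat(s['eef_rot']).as_matrix();print(M,s['time'])
print("pot",onz("top",414,212,.085),"beaker",onz("top",399,115,.09))
E
```

```text
[[-0.0005  0.9455  0.3257]
 [ 0.0012  0.3257 -0.9455]
 [-1.     -0.0001 -0.0013]] 0.1
pot [ 0.4462 -0.3351  0.085 ] beaker [ 0.7458 -0.2961  0.09  ]
```

Emit:
{"api": "arm_command", "payload": {
  "targets": [
    [255,-50,0,0,0,0,0],
    [255,-100,0,0,0,0,0],
    [255,-120,35,-35,-0.1,0,0],
    [255,-120,70,-69,-0.2,0,0],
    [255,-120,105,-103,-0.3,0,0],
    [255,-120,140,-138,-0.4,0,0],
    [255,-120,175,-172,-0.5,0,0],
    [255,-120,210,-207,-0.6,0,0],
    [255,-120,245,-241,-0.65,0,0],
    [255,-120,280,-276,-0.7,0,0]
  ],
  "newtons": 30
}}

```text
time: 1.1
ee_pos: [0.3788, -0.2368, 0.3032]
eef_rot: [0.187, 0.682, -0.188, 0.682]
ft_force: [1.1, -0.8, -0.1]
width: 0.0147
```

```bash
python3 - <<'E'
from h import *
np.set_printoptions(precision=4,suppress=True)
s=read_state();M=R.from_quat(s['eef_rot']).as_matrix();print(M,s['time'],s['ee_pos'],s['joint_positions'],s['ft_force'])
print((np.array([.532,.070,.20])-s['ee_pos'])@M*1000, "dyaw",-(-.1-np.arctan2(M[1,2],M[0,2])))
E
```

```text
[[-0.0002  0.5116  0.8592]
 [-0.0004  0.8592 -0.5116]
 [-1.     -0.0004 -0.    ]] 1.1 [ 0.3788 -0.2368  0.3032] [ 0.902  -0.0862 -0.4096  1.6737 -0.0339  1.547  -0.0426] [ 1.0538 -0.771  -0.0703]
[103.0391 342.0983 -25.3122] dyaw -0.4370570930440003
```

Emit:
{"api": "arm_command", "payload": {
  "targets": [
    [255,0,45,-3,-0.1,0,0],
    [255,0,90,-6,-0.2,0,0],
    [255,0,135,-10,-0.3,0,0],
    [255,0,180,-13,-0.4,0,0],
    [255,0,225,-17,-0.437,0,0],
    [255,20,270,-20,-0.437,0,0],
    [255,50,310,-23,-0.437,0,0],
    [255,80,342,-25,-0.437,0,0],
    [255,103,342,-25,-0.437,0,0],
    [255,103,342,-25,-0.437,0,0]
  ]
}}

```text
time: 2.1
ee_pos: [0.5306, 0.068, 0.197]
eef_rot: [0.035, 0.708, -0.035, 0.704]
ft_force: [-0.3, -0.7, 0.6]
width: 0.0008
```

```bash
python3 - <<'E'
from h import *
np.set_printoptions(precision=4,suppress=True)
s=read_state();M=R.from_quat(s['eef_rot']).as_matrix();print(M,s['time'],s['ee_pos'],s['joint_positions'],s['ft_force'])
im=camera("scene");crop(im,150,50,350,250,3,"pics/s1.png")
E
```

```text
[[-0.006   0.0999  0.995 ]
 [ 0.0002  0.995  -0.0999]
 [-1.     -0.0004 -0.0059]] 2.1 [0.5306 0.068  0.197 ] [ 0.4771  0.2087 -0.7801  1.6409  0.1477  1.3592 -0.4242] [-0.3069 -0.6993  0.5535]
```

View pics/s1.png

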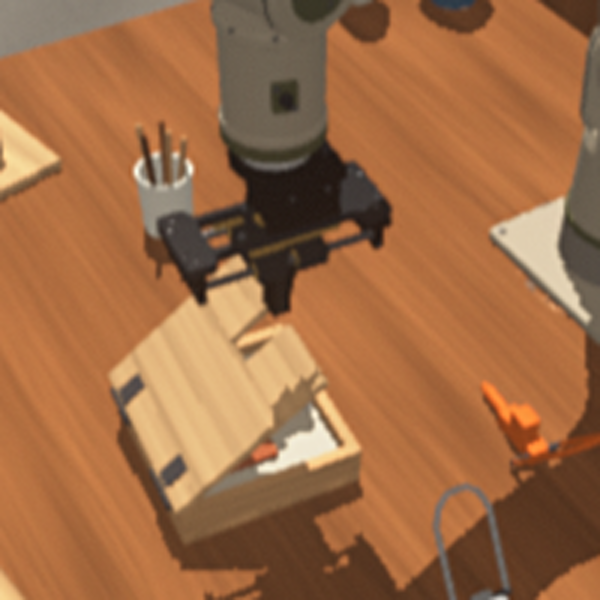

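Emit:
{"api": "arm_command", "payload": {
  "targets": [
    [255,20,0,0,0,0,0],
    [255,40,0,0,0,0,0],
    [255,55,0,0,0,0,0],
    [255,70,0,0,0,0,0],
    [255,85,0,0,0,0,0],
    [255,100,0,0,0,0,0]
  ]
}}

```text
time: 2.75
ee_pos: [0.5331, 0.0674, 0.1]
eef_rot: [0.036, 0.706, -0.036, 0.707]
ft_force: [-0.3, -1.1, 3.2]
width: 0.0001
```

Emit:
{"api": "arm_command", "payload": {
  "targets": [
    [255,12,0,0,0,0,0],
    [255,24,0,0,0,0,0],
    [255,34,0,0,0,0,0],
    [255,39,0,0,0,0,0],
    [255,42,0,0,0,0,0],
    [255,42,0,0,0,0,0]
  ]
}}

```text
time: 3.35
ee_pos: [0.5325, 0.0676, 0.0581]
eef_rot: [0.036, 0.706, -0.036, 0.706]
ft_force: [-0.3, -0.1, -0.3]
width: 0.0008
```

Emit:
{"api": "arm_command", "payload": {
  "targets": [
    [255,2,0,0,0,0,0],
    [255,4,0,0,0,0,0],
    [255,4,0,0,0,0,0]
  ]
}}

```text
time: 3.65
ee_pos: [0.5327, 0.0676, 0.0543]
eef_rot: [0.036, 0.706, -0.036, 0.706]
ft_force: [-0.7, -0.1, 0.6]
width: 0.0002
```

```bash
python3 - <<'E'
from h import *
im=camera("scene");crop(im,150,80,350,280,3,"pics/s2.png")
im=camera("top");crop(im,230,120,370,240,5,"pics/t2.png")
print(read_state()['ft_force'])
E
```

```text
[-0.4898188  -0.28320144 -0.07670522]
```

View pics/s2.png

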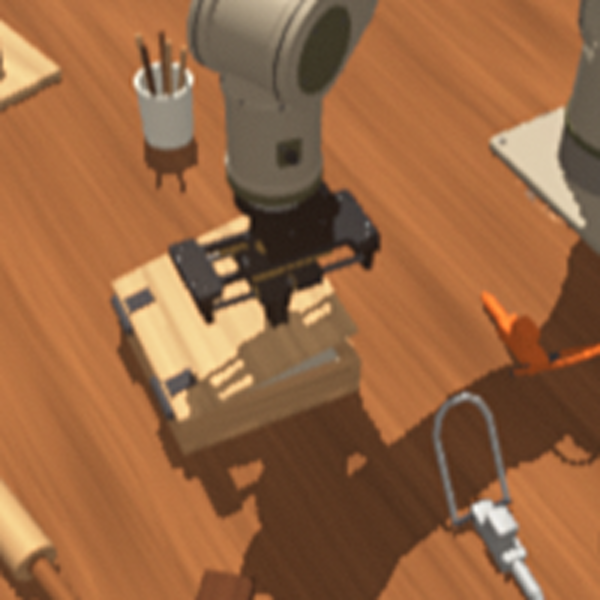

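View pics/t2.png

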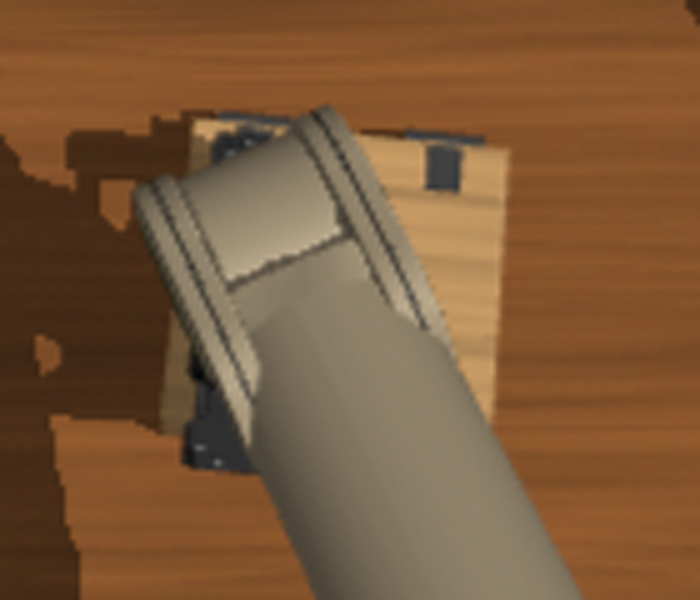

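Emit:
{"api": "arm_command", "payload": {
  "targets": [
    [255,3,0,0,0,0,0],
    [255,6,0,0,0,0,0],
    [255,6,0,0,0,0,0]
  ]
}}

```text
time: 4.05
ee_pos: [0.5323, 0.0675, 0.0479]
eef_rot: [0.036, 0.706, -0.036, 0.706]
ft_force: [0.0, -0.4, -0.2]
width: 0.0001
```

```bash
python3 - <<'E'
from h import *
im=camera("scene");crop(im,190,130,290,240,6,"pics/s3.png")
print(read_state()['ft_force'])
E
```

```text
[-0.46425998  0.37642149 -0.26033239]
```

View pics/s3.png

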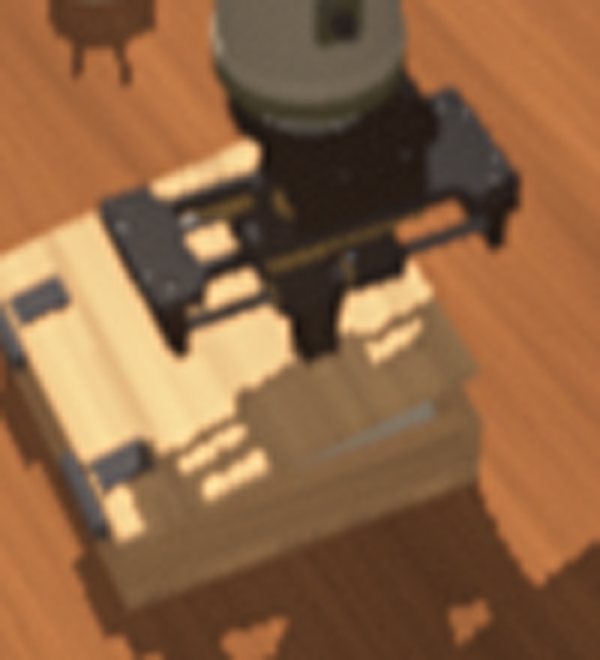

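```bash
python3 - <<'E'
from h import *
np.set_printoptions(precision=4,suppress=True)
s=read_state();e=s['ee_pos']
for z in(0,.01,.02,.03): 
    p=proj("scene",e+[0,0,z])[0]; print(z,(p-[190,130])*6)
M=R.from_quat(s['eef_rot']).as_matrix();print(M,s['joint_positions'],s['joint_torque'],s['torque'])
E
```

```text
0 [307.4519 388.9521]
0.01 [307.3081 376.8016]
0.02 [307.1625 364.498 ]
0.03 [307.015  352.0383]
[[-0.0003  0.1018  0.9948]
 [-0.0001  0.9948 -0.1018]
 [-1.     -0.0001 -0.0003]] [ 0.4276  0.3539 -0.744   1.8199  0.2705  1.0723 -0.5184] [ -0.0503 -49.5803  -8.4406 -33.7593  -0.0536  -0.0408  -0.0238] [-0.0492 -0.0777 -0.0051]
```

```bash
python3 - <<'E'
from h import *
np.set_printoptions(precision=4,suppress=True)
for z in(.19,.197,.21,.22,.23): 
    p=proj("scene",[.5306,.068,z])[0]; print(z,(p-[150,50])*3)
# lid corners now
f=lambda u,v,z:onz("scene",190+u/6,130+v/6,z)
for z in (.055,.06,.065,.07,.075): print(z,f(475,372,z))
E
python3 - <<'E'
import sys;sys.path.insert(0,'.')
from h import *
im=camera("scene");crop(im,220,170,280,220,12,"pics/s4.png")
E
```

```text
0.19 [274.4981 340.0582]
0.197 [274.4467 334.9479]
0.21 [274.3499 325.3261]
0.22 [274.2742 317.806 ]
0.23 [274.1975 310.1804]
0.055 [0.4542 0.1071 0.055 ]
0.06 [0.4567 0.1104 0.06  ]
0.065 [0.4591 0.1138 0.065 ]
0.07 [0.4616 0.1171 0.07  ]
0.075 [0.464  0.1204 0.075 ]
```

View pics/s4.png

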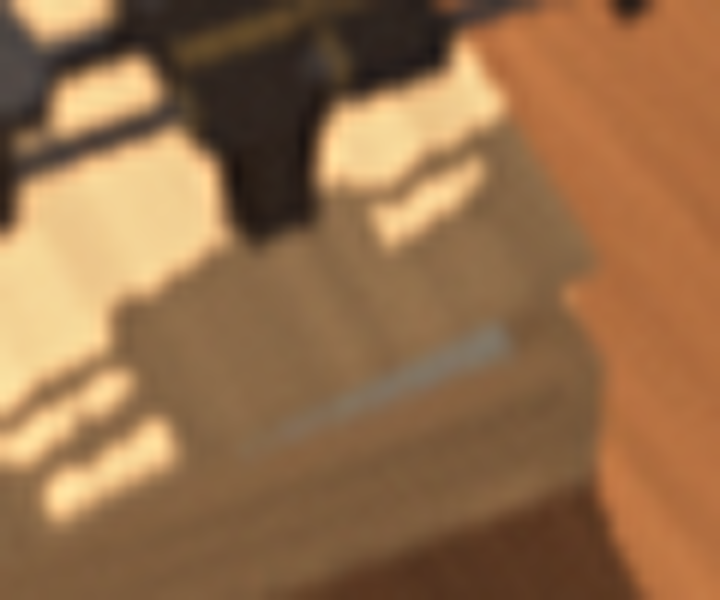

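Emit:
{"api": "arm_command", "payload": {
  "targets": [
    [255,3,0,0,0,0,0],
    [255,6,0,0,0,0,0],
    [255,8,0,0,0,0,0]
  ]
}}

```text
time: 4.45
ee_pos: [0.5323, 0.0676, 0.04]
eef_rot: [0.036, 0.706, -0.036, 0.706]
ft_force: [-0.4, 0.2, 2.4]
width: 0.0002
```

```bash
python3 - <<'E'
from h import *
im=camera("scene");crop(im,220,160,280,210,12,"pics/s5.png")
print(read_state()['ft_force'])
E
```

```text
[0.48643408 0.54625515 0.6803006 ]
```

View pics/s5.png

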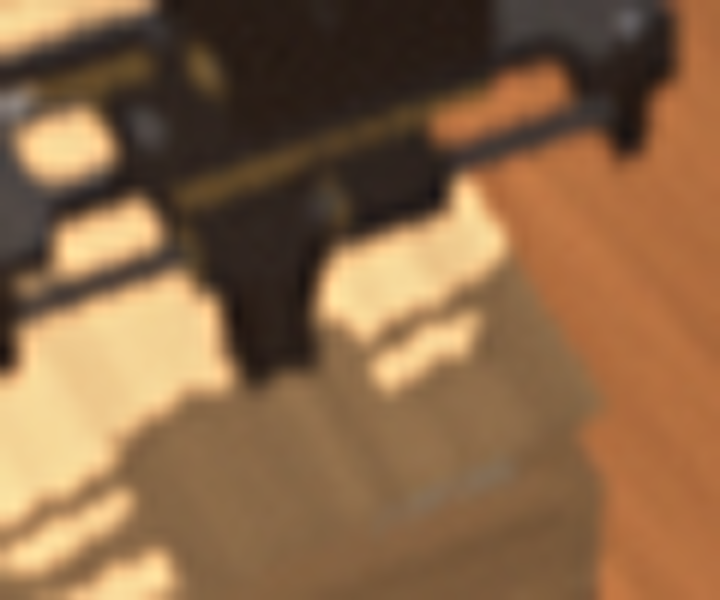

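Emit:
{"api": "arm_command", "payload": {
  "targets": [
    [255,2,0,0,0,0,0],
    [255,4,0,0,0,0,0],
    [255,6,0,0,0,0,0],
    [255,6,0,0,0,0,0]
  ]
}}

```text
time: 4.9
ee_pos: [0.5325, 0.0675, 0.034]
eef_rot: [0.036, 0.706, -0.036, 0.706]
ft_force: [0.2, -0.7, -0.2]
width: 0.0002
```

Emit:
{"api": "arm_command", "payload": {
  "targets": [
    [255,2,0,0,0,0,0],
    [255,4,0,0,0,0,0],
    [255,4,0,0,0,0,0]
  ]
}}

```text
time: 5.2
ee_pos: [0.5325, 0.0676, 0.0301]
eef_rot: [0.036, 0.706, -0.036, 0.706]
ft_force: [0.5, 0.9, 0.6]
width: 0.0005
```

```bash
python3 - <<'E'
from h import *
im=camera("scene");crop(im,220,160,280,210,12,"pics/s6.png")
print(read_state()['ft_force'])
E
```

```text
[-0.00493493  0.48584916 -0.31631308]
```

View pics/s6.png

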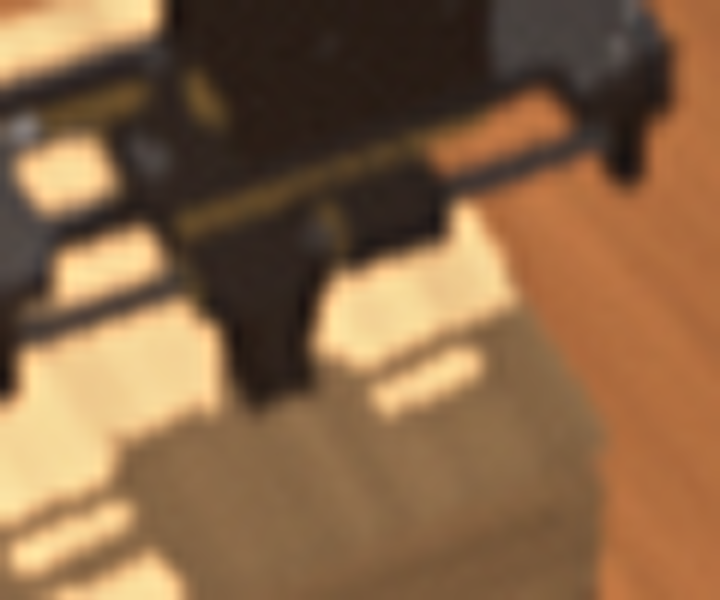

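Emit:
{"api": "arm_command", "payload": {
  "targets": [
    [255,2,0,0,0,0,0],
    [255,3,0,0,0,0,0],
    [255,3,0,0,0,0,0]
  ]
}}

```text
time: 5.55
ee_pos: [0.5325, 0.0675, 0.0272]
eef_rot: [0.036, 0.706, -0.036, 0.706]
ft_force: [-0.2, -0.2, -0.6]
width: 0.0003
```

Emit:
{"api": "arm_command", "payload": {
  "targets": [
    [255,2,0,0,0,0,0],
    [255,2,0,0,0,0,0]
  ]
}}

```text
time: 5.75
ee_pos: [0.5325, 0.0676, 0.0251]
eef_rot: [0.036, 0.706, -0.036, 0.706]
ft_force: [0.8, 0.6, -0.5]
width: 0.0002
```

```bash
python3 - <<'E'
from h import *
im=camera("scene");crop(im,170,130,290,230,6,"pics/s7.png")
print(read_state()['ft_force'],read_state()['ee_pos'])
E
```

```text
[-0.50585867  0.86996984 -0.14831206] [0.53254265 0.06759085 0.02518822]
```

View pics/s7.png

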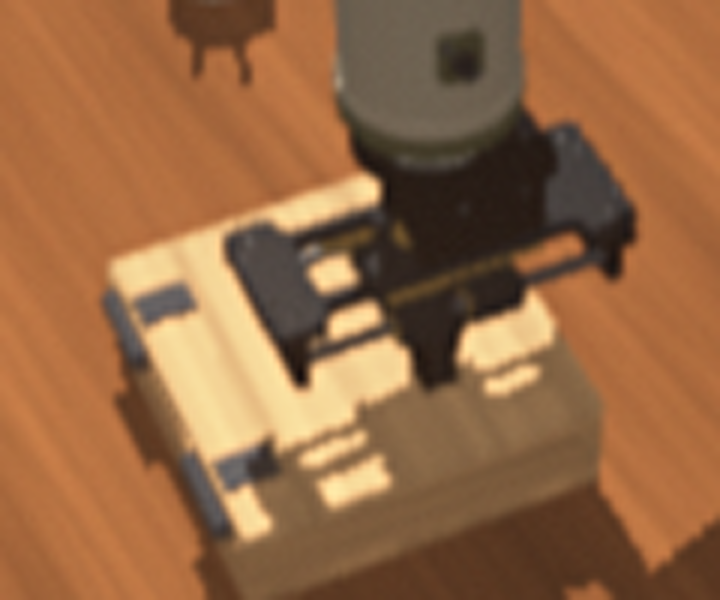

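```bash
python3 - <<'E'
from h import *
np.set_printoptions(precision=4,suppress=True)
e=read_state()['ee_pos']
for z in(0,.02,.03,.035,.04): print(z,(proj("scene",e+[0,0,z])[0]-[170,130])*6)
f=lambda u,v,z:onz("scene",170+u/6,130+v/6,z)
# front-left(cam near) top corner of lid, hinge corner
print(f(600,403,.06),f(240,535,.06),f(108,262,.06)) 
print(f(597,470,0.0),f(240,600,0))
print(proj("scene",[[.4669,.1282,.06],[.4669,.1282,0]]))
E
```

```text
0 [427.5987 416.3277]
0.02 [427.3152 392.558 ]
0.03 [427.1707 380.4502]
0.035 [427.0978 374.3393]
0.04 [427.0244 368.19  ]
[0.4657 0.1291 0.06  ] [0.6624 0.1088 0.06  ] [ 0.6406 -0.0872  0.06  ]
[0.4633 0.1278 0.    ] [0.6648 0.1047 0.    ]
[[269.5066 197.1378]
 [268.6134 208.8697]]
```

Emit:
{"api": "arm_command", "payload": {
  "targets": [
    [255,-30,0,0,0,0,0],
    [255,-80,0,0,0,0,0],
    [255,-110,0,0,0,0,0],
    [255,-110,0,0,0,0,0]
  ]
}}

```text
time: 6.2
ee_pos: [0.5352, 0.0681, 0.1398]
eef_rot: [0.036, 0.704, -0.036, 0.709]
ft_force: [-0.2, 0.3, -0.1]
width: 0.0006
```

```bash
python3 - <<'E'
from h import *
im=camera("scene");crop(im,170,100,290,220,5,"pics/s8.png")
s=read_state();e=s['ee_pos'];print(s['ft_force'],e,s['width'],s['time'])
for z in(0,.02,.03,.035,.04): print(z,(proj("scene",e+[0,0,z])[0]-[170,100])*5)
E
```

```text
[-0.02706102 -0.2371231  -0.27376776] [0.53390112 0.06767651 0.13723876] 0.0006079245981259192 6.25
0 [353.01236586 380.1941033 ]
0.02 [352.71387167 357.33330374]
0.03 [352.56161217 345.67219237]
0.035 [352.48471152 339.782596  ]
0.04 [352.40728998 333.85310595]
```

View pics/s8.png

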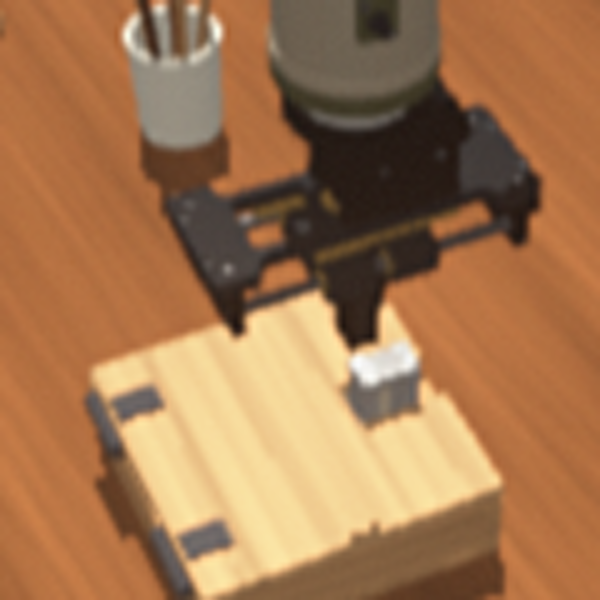

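```bash
python3 - <<'E'
from h import *
im=camera("scene");crop(im,225,145,265,195,12,"pics/s9.png")
im=camera("top");crop(im,230,120,350,220,6.5,"pics/t9.png")
s=read_state();e=s['ee_pos']
for z in(.02,.03,.035,.04): print(z,(proj("scene",e+[0,0,z])[0]-[225,145])*12)
E
```

```text
0.02 [191.82725358 321.05097569]
0.03 [191.49842008 293.15851653]
0.035 [191.33234268 279.07142601]
0.04 [191.16514321 264.88915926]
```

View pics/s9.png

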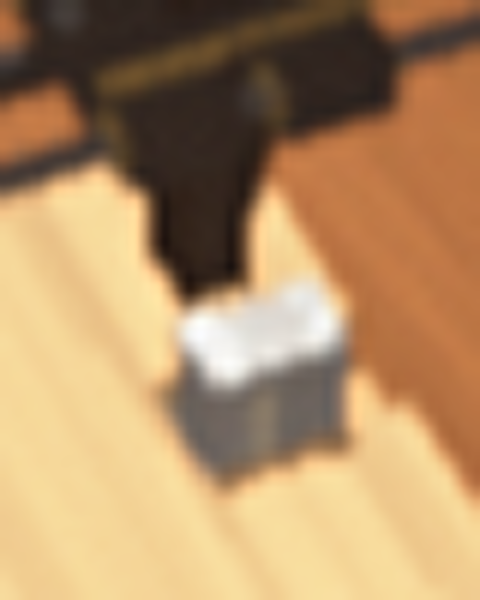

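View pics/t9.png

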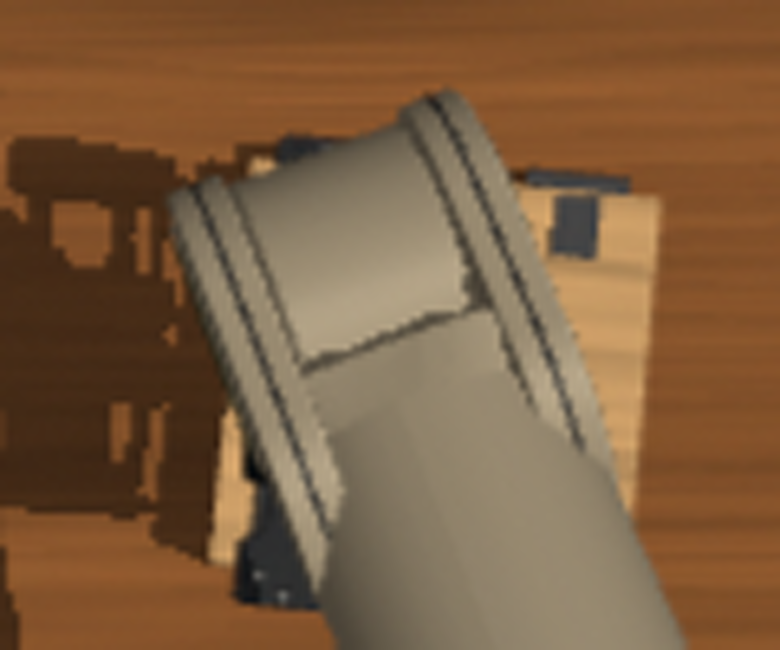

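```bash
python3 - <<'E'
from h import *
np.set_printoptions(precision=4,suppress=True)
print(proj("top",[[0,0,0],[.08,.08,0],[.08,-.08,0]]),proj("scene",[[0,0,0],[.08,.08,0],[.08,-.08,0],[-.08,.08,0]]))
t=cv2.imread("pics/top0.png")[:,:,::-1];s=cv2.imread("pics/scene0.png")[:,:,::-1]
crop(s,180,0,420,180,3.3,"pics/sb.png")
s2=read_state();print(s2['joint_positions'])
print(proj("scene",[[.2034,-.5906,.183]]),proj("top",[[.2034,-.5906,.183]]))
crop(t,400,220,512,384,3.5,"pics/tb.png")
E
```

```text
[[302.9805 352.7446]
 [277.8063 326.9685]
 [327.8122 327.2357]] [[353.8984 135.3152]
 [351.5231 155.9355]
 [324.1579 130.2021]
 [384.2507 140.5335]]
[ 0.4667  0.2572 -0.7748  1.7281  0.1899  1.2342 -0.4573]
[[229.4471  33.4289]] [[522.7099 299.6556]]
```

View pics/sb.png

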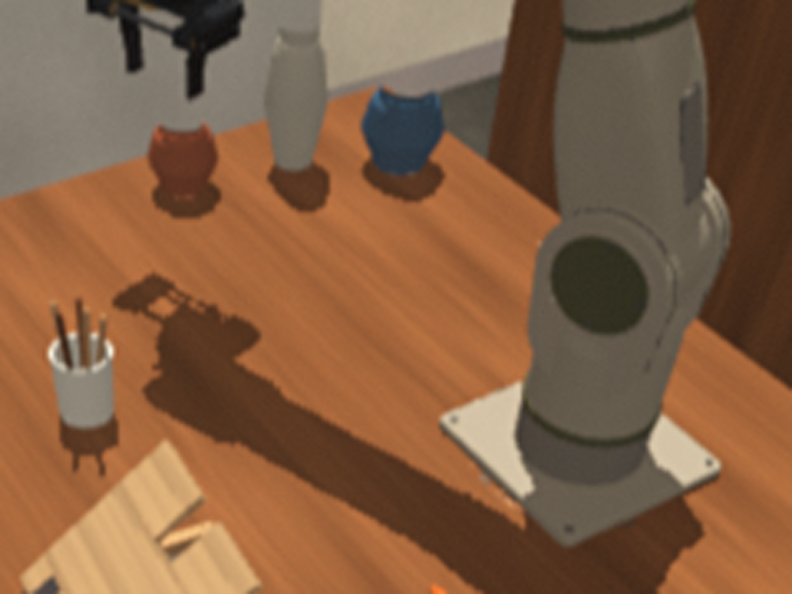

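```bash
python3 - <<'E'
from h import *
np.set_printoptions(precision=4,suppress=True)
s=cv2.imread("pics/scene0.png")[:,:,::-1]
for z in(.02,.025,.03,.035,.04): print(z,proj("scene",[[.2034,-.5906,.183+z]]))
for w in(.0435,.05,.0585):
  for sg in(1,-1): print(w,proj("scene",[[.2034+sg*w*.3257,-.5906-sg*w*.9455,.183+.03]]))
crop(s,200,0,260,45,12,"pics/sc.png")
E
```

```text
0.02 [[229.2957  28.7311]]
0.025 [[229.2573  27.5424]]
0.03 [[229.2188  26.3479]]
0.035 [[229.1802  25.1476]]
0.04 [[229.1413  23.9414]]
0.0435 [[221.2     22.7553]]
0.0435 [[237.415  30.02 ]]
0.05 [[220.0166  22.2251]]
0.05 [[238.6553  30.5757]]
0.0585 [[218.4749  21.5344]]
0.0585 [[240.2834  31.3051]]
```

View pics/sc.png

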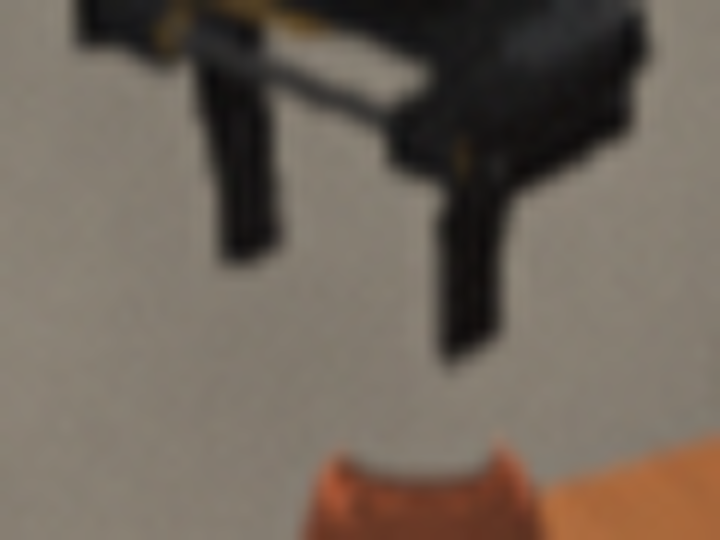

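Emit:
{"api": "arm_command", "payload": {
  "targets": [
    [0,0,40,-16,0,0,0],
    [0,0,80,-32,0,0,0],
    [0,0,125,-48,0,0,0],
    [0,0,170,-65,0,0,0],
    [0,0,215,-85,0,0,0],
    [0,0,255,-102,0,0,0],
    [0,10,276,-109,0,0,0],
    [0,40,276,-109,0,0,0],
    [0,65,276,-109,0,0,0],
    [0,65,276,-109,0,0,0]
  ]
}}

```text
time: 7.35
ee_pos: [0.4496, 0.3512, 0.0657]
eef_rot: [0.034, 0.708, -0.037, 0.704]
ft_force: [-0.7, -0.3, 0.4]
width: 0.0726
```

```bash
python3 - <<'E'
from h import *
np.set_printoptions(precision=4,suppress=True)
im=camera("scene");crop(im,240,150,400,310,3.75,"pics/s10.png")
s=read_state();e=s['ee_pos'];print(s['ft_force'],e,s['width'],s['time'],s['joint_positions']);print(R.from_quat(s['eef_rot']).as_matrix())
zz=R.from_quat(s['eef_rot']).as_matrix()[:,2]
for w in (-.0435,0,.0435):print((proj("scene",e+[0,0,.034]+w*zz)[0]-[240,150])*3.75)
E
```

```text
[-0.8787  0.5819  0.8892] [0.4507 0.3521 0.0681] 0.0767648958647833 7.4 [-0.0474  0.4497 -0.8611  1.7019  0.3653  1.1651 -1.1094]
[[-0.0042  0.1014  0.9948]
 [-0.0024  0.9948 -0.1014]
 [-1.     -0.0028 -0.0039]]
[351.2505 318.2267]
[300.4414 339.7669]
[248.4164 361.8225]
```

View pics/s10.png

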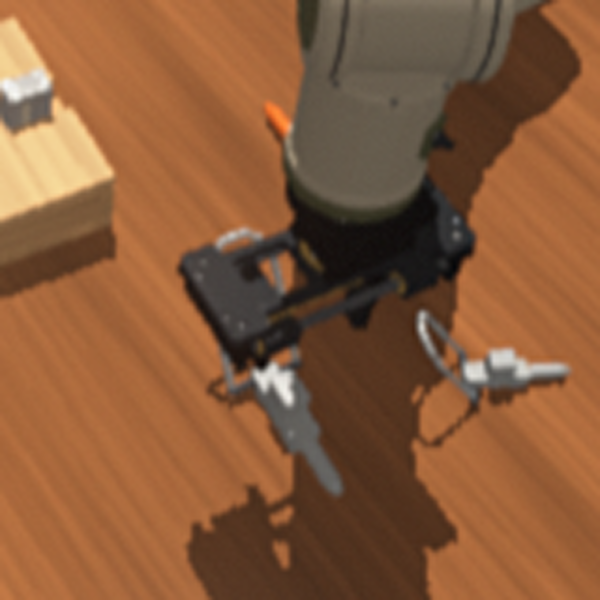

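Emit:
{"api": "arm_command", "payload": {
  "targets": [
    [0,15,0,0,0,0,0],
    [0,30,0,0,0,0,0],
    [0,45,0,0,0,0,0],
    [0,45,0,0,0,0,0],
    [0,45,0,0,0,0,0]
  ]
}}

```text
time: 7.9
ee_pos: [0.452, 0.3532, 0.0251]
eef_rot: [0.036, 0.706, -0.036, 0.706]
ft_force: [0.0, -0.1, 0.4]
width: 0.0871
```

```bash
cat > v.py <<'E'
import sys
from h import *
np.set_printoptions(precision=4,suppress=True)
a=sys.argv; x0,y0,x1,y1=map(int,a[3:7]);f=float(a[7])
im=camera(a[1]);crop(im,x0,y0,x1,y1,f,"pics/"+a[2]+".png")
s=read_state();e=s['ee_pos'];M=R.from_quat(s['eef_rot']).as_matrix();print(s['ft_force'],s['torque'],e,s['width'],s['time']);print(M)
for w in (-s['width']/2,0,s['width']/2):print((proj(a[1],e+[0,0,.034]+w*M[:,2])[0]-[x0,y0])*f)
E
python3 v.py scene s11 260 180 380 300 5
```

```text
[ 0.1565  0.279  -0.6729] [ 0.0163 -0.1115  0.0218] [0.4523 0.3535 0.0257] 0.08692961451280182 7.95
[[ 0.0003  0.1018  0.9948]
 [ 0.0003  0.9948 -0.1018]
 [-1.      0.0004  0.0002]]
[354.5196 319.0831]
[288.6335 347.282 ]
[221.2018 376.1425]
```

View pics/s11.png

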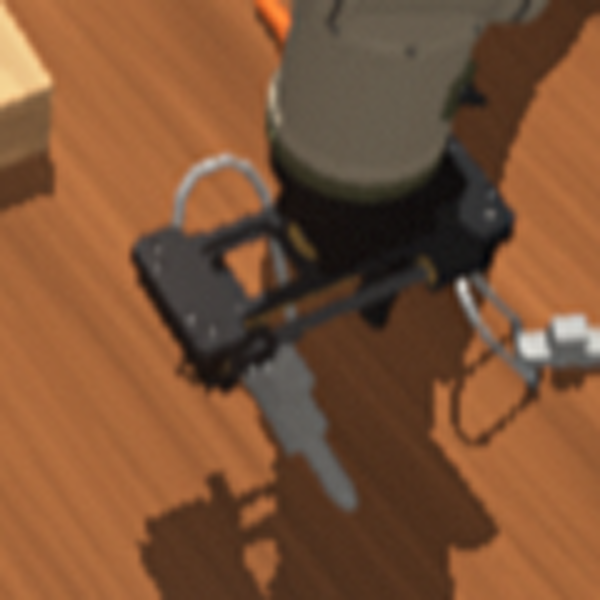

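Emit:
{"api": "arm_command", "payload": {
  "targets": [
    [0,12,0,0,0,0,0],
    [0,24,0,0,0,0,0],
    [0,36,0,0,0,0,0],
    [0,42,0,0,0,0,0],
    [0,46,0,0,0,0,0],
    [0,46,0,0,0,0,0]
  ]
}}

```text
time: 8.55
ee_pos: [0.4519, 0.3531, -0.0213]
eef_rot: [0.036, 0.706, -0.036, 0.706]
ft_force: [0.0, 0.1, 0.4]
width: 0.0868
```

```bash
python3 v.py scene s12 260 180 380 300 5
```

```text
[-0.3161  0.0808 -0.1357] [-0.0351 -0.0177  0.0326] [ 0.4521  0.3533 -0.0208] 0.08701347493272697 8.6
[[-0.0001  0.1017  0.9948]
 [-0.0001  0.9948 -0.1017]
 [-1.     -0.0001 -0.0001]]
[341.281  361.2611]
[277.2636 389.087 ]
[211.7921 417.5449]
```

View pics/s12.png

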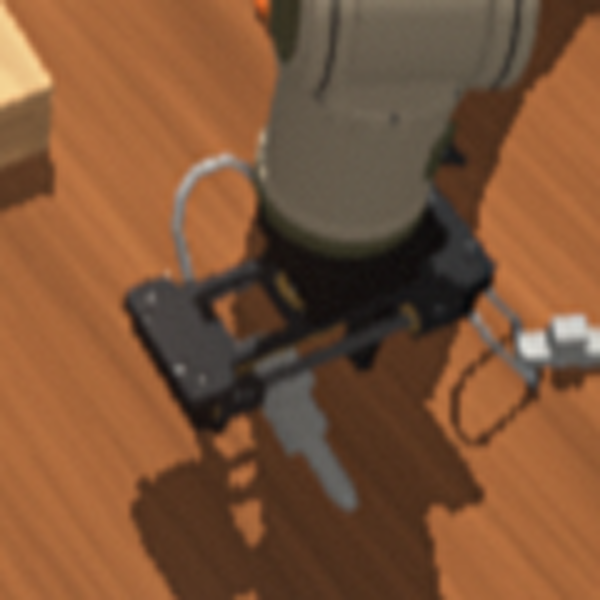

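Emit:
{"api": "arm_command", "payload": {
  "targets": [
    [255,0,0,0,0,0,0],
    [255,0,0,0,0,0,0],
    [255,0,0,0,0,0,0],
    [255,0,0,0,0,0,0],
    [255,0,0,0,0,0,0],
    [255,0,0,0,0,0,0],
    [255,0,0,0,0,0,0]
  ],
  "newtons": 45
}}

```text
time: 9.3
ee_pos: [0.4522, 0.3532, -0.0207]
eef_rot: [0.036, 0.706, -0.036, 0.706]
ft_force: [0.5, 0.3, -0.7]
width: 0.039
```

Emit:
{"api": "arm_command", "payload": {
  "targets": [
    [255,0,0,0,0,0,0],
    [255,0,0,0,0,0,0],
    [255,0,0,0,0,0,0],
    [255,0,0,0,0,0,0]
  ]
}}

```text
time: 9.7
ee_pos: [0.4525, 0.3532, -0.0206]
eef_rot: [0.036, 0.706, -0.036, 0.706]
ft_force: [1.7, 0.4, -1.2]
width: 0.0216
```

Emit:
{"api": "arm_command", "payload": {
  "targets": [
    [255,-20,0,0,0,0,0],
    [255,-60,0,0,0,0,0],
    [255,-100,0,0,0,0,0],
    [255,-140,0,0,0,0,0],
    [255,-160,0,0,0,0,0],
    [255,-160,0,0,0,0,0],
    [255,-160,0,0,0,0,0]
  ]
}}

```text
time: 10.4
ee_pos: [0.4518, 0.3527, 0.1383]
eef_rot: [0.036, 0.706, -0.036, 0.706]
ft_force: [-0.5, -0.8, -3.8]
width: 0.0216
```

```bash
python3 v.py scene s13 150 120 350 270 4;python3 v.py top t13 150 100 350 250 4; cp pics/t13.png /tmp; python3 - <<'E'
from h import *
im=camera("top");cv2.imwrite("pics/t13f.png",im[:,:,::-1]);crop(im,255,130,345,215,8,"pics/t13p.png")
im=camera("scene");cv2.imwrite("pics/s13f.png",im[:,:,::-1]);crop(im,180,130,280,235,5.7,"pics/s13p.png")
E
```

```text
[-0.3376 -0.0186 -2.6955] [-0.023  -0.1214  0.0126] [0.4515 0.3524 0.1376] 0.02143230218359677 10.45
[[-0.0018  0.1019  0.9948]
 [-0.0016  0.9948 -0.1019]
 [-1.     -0.0018 -0.0016]]
[709.651  419.0456]
[695.5157 424.8546]
[681.2931 430.6996]
[-0.6479 -0.5117 -3.1718] [-0.0015 -0.048  -0.0225] [0.4514 0.3524 0.1374] 0.021468276230947915 10.5
[[-0.0023  0.1017  0.9948]
 [-0.0018  0.9948 -0.1017]
 [-1.     -0.002  -0.0021]]
[131.1306 454.5471]
[132.8591 439.6741]
[134.5852 424.8217]
```

View pics/s13.png

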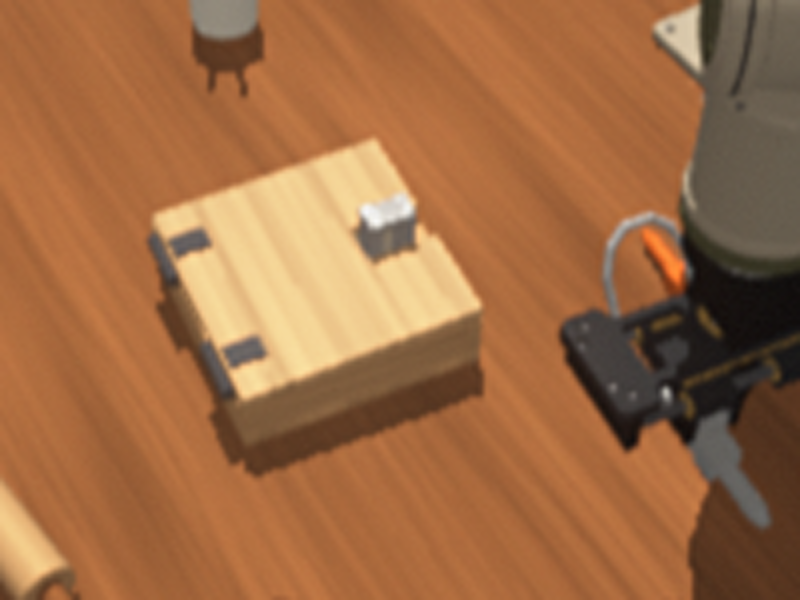

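View pics/t13p.png

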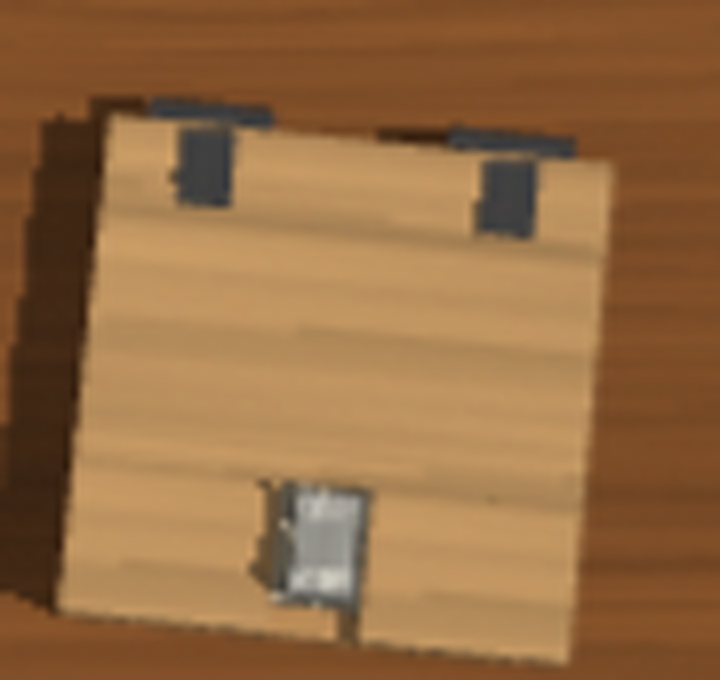

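View pics/s13p.png

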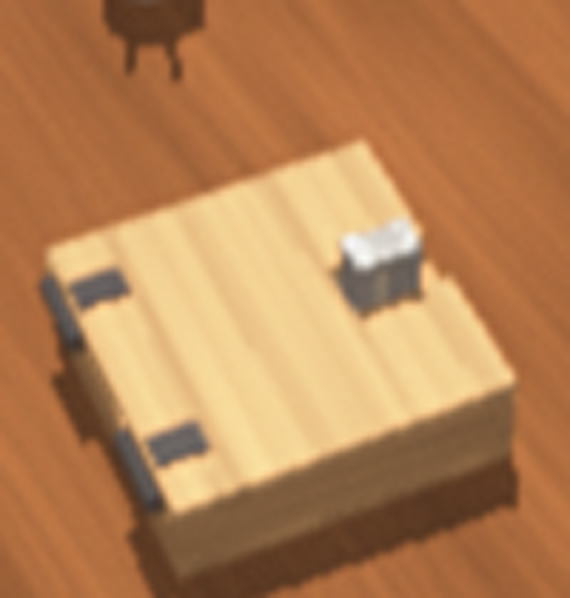

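```bash
python3 - <<'E'
from h import *
np.set_printoptions(precision=4,suppress=True)
C=[(110,113),(612,158),(567,663),(60,612)]
W=np.array([onz("top",255+(u+.0)/8,130+v/8,.06) for u,v in C]);print(W)
c=W.mean(0);print("ctr",c, [np.linalg.norm(W[i]-W[(i+1)%4]) for i in range(4)])
yd=(W[0]-W[1]+W[3]-W[2])[:2];xd=(W[0]-W[3]+W[1]-W[2])[:2];print("yaw y",np.arctan2(-yd[0],yd[1]),"x",np.arctan2(xd[1],xd[0]))
Cs=[(50,250),(363,143),(515,378),(172,517)]
Ws=np.array([onz("scene",180+u/5.7,130+v/5.7,.06) for u,v in Cs]);print(Ws,Ws.mean(0))
for nm,off,z in(("top",(255,130),.092),("scene",(180,130),.092)):
    im=cv2.imread(f"pics/{nm[0]}13f.png"); hsv=cv2.cvtColor(im,cv2.COLOR_BGR2HSV)
    m=((hsv[...,1]<40)&(hsv[...,2]>(110 if nm=='top' else 170))).astype(np.uint8)
    mm=np.zeros_like(m);
    x0,y0,x1,y1=(285,188,305,208) if nm=='top' else (235,165,258,190)
    mm[y0:y1,x0:x1]=m[y0:y1,x0:x1]
    ys,xs=np.nonzero(mm);print(nm,len(xs),xs.mean(),ys.mean(),xs.min(),xs.max(),ys.min(),ys.max())
    print(cv2.minAreaRect(np.c_[xs,ys].astype(np.float32)))
    print(onz(nm,xs.mean()+.5,ys.mean()+.5,z),onz(nm,xs.mean(),ys.mean(),z))
E
```

```text
[[ 0.6626  0.1072  0.06  ]
 [ 0.6436 -0.091   0.06  ]
 [ 0.4444 -0.0708  0.06  ]
 [ 0.4647  0.1272  0.06  ]]
ctr [0.5538 0.0182 0.06  ] [np.float64(0.19912845979622626), np.float64(0.20014114303143532), np.float64(0.19902554006428683), np.float64(0.19894679889516032)]
yaw y -0.09901728813769146 x -0.10095465245714955
[[ 0.6389 -0.0851  0.06  ]
 [ 0.4433 -0.0689  0.06  ]
 [ 0.4629  0.1268  0.06  ]
 [ 0.6644  0.114   0.06  ]] [0.5524 0.0217 0.06  ]
top 102 295.1862745098039 197.69607843137254 291 299 191 204
((295.0, 197.5), (13.0, 8.0), 90.0)
[0.4888 0.0248 0.092 ] [0.4903 0.0263 0.092 ]
scene 67 246.16417910447763 172.49253731343285 240 252 169 176
((246.16981506347656, 172.59434509277344), (5.906503677368164, 12.087727546691895), 74.05460357666016)
[0.4912 0.0311 0.092 ] [0.4915 0.0285 0.092 ]
```

```bash
python3 - <<'E'
from h import *
im=cv2.imread("pics/t13f.png")[:,:,::-1];crop(im,150,180,230,240,10,"pics/t13q.png")
im=cv2.imread("pics/s13f.png")[:,:,::-1];crop(im,300,170,360,260,7,"pics/s13q.png")
E
```

```text
(no output)
```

View pics/t13q.png

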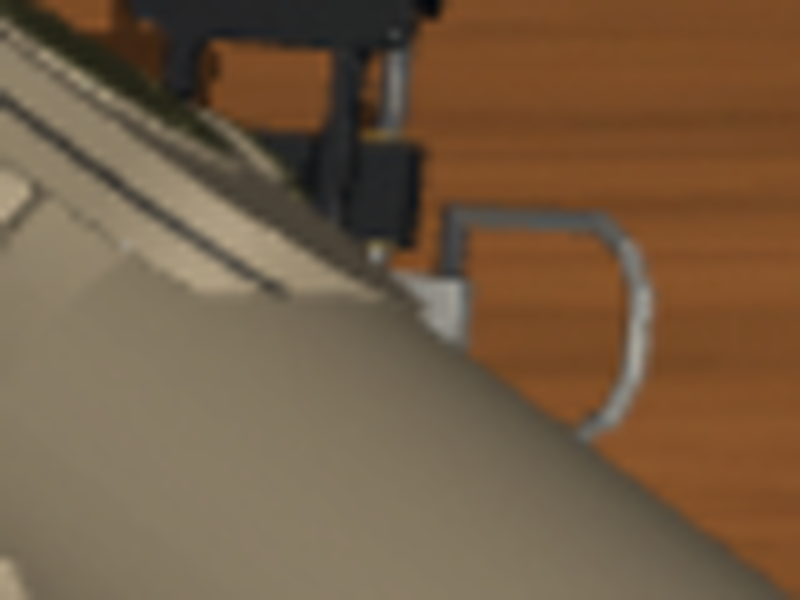

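View pics/s13q.png

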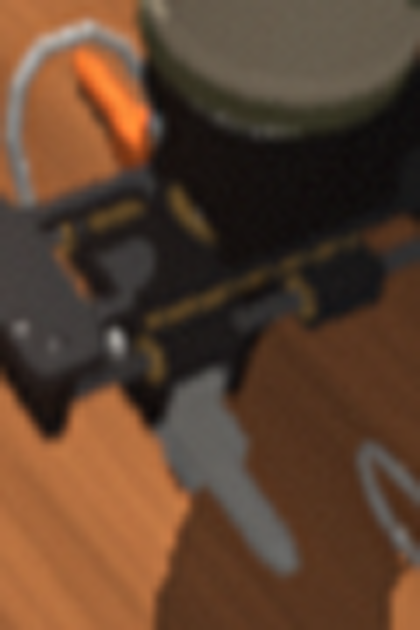

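```bash
python3 - <<'E'
from h import *
np.set_printoptions(precision=4,suppress=True)
o=np.array([.4515,.3525,.159]);ux=np.array([.1,.995,0]);uy=np.array([-.995,.1,0]);uz=np.array([0,0,1])
pt=lambda a,b,c:o+a*ux+b*uy+c*uz
print("tip meas",onz("scene",341.3,250.7,.169),"pred",pt(.08,0,.01))
u,v=150+468.5/10-.5,180+278.5/10-.5
print("rear corner",onz("top",u,v,.179),"pred",pt(-.036,-.011,.02))
print("ring bar top-view outer",onz("top",150+650.5/10-.5,180+315/10-.5,.266),"pred",pt(-.1005,0,.107))
print("ring leg/hinge corner",onz("top",150+445/10-.5,180+207/10-.5,.17),pt(-.03,-.032,.01))
E
```

```text
tip meas [0.4582 0.4311 0.169 ] pred [0.4595 0.4321 0.169 ]
rear corner [0.4585 0.3131 0.179 ] pred [0.4588 0.3156 0.179 ]
ring bar top-view outer [0.4459 0.2481 0.266 ] pred [0.4415 0.2525 0.266 ]
ring leg/hinge corner [0.4794 0.3218 0.17  ] [0.4803 0.3195 0.169 ]
```

Emit:
{"api": "arm_command", "payload": {
  "targets": [
    [255,0,-25,4,0,0,0],
    [255,0,-65,11,0,0,0],
    [255,0,-105,18,0,0,0],
    [255,0,-150,26,0,0,0],
    [255,0,-195,33,0,0,0],
    [255,0,-240,41,0,0,0],
    [255,0,-285,49,0,0,0],
    [255,0,-330,57,0,0,0],
    [255,0,-370,64,0,0,0],
    [255,0,-410,70,0,0,0]
  ]
}}

```text
time: 11.6
ee_pos: [0.4795, -0.0636, 0.1387]
eef_rot: [0.036, 0.707, -0.036, 0.706]
ft_force: [0.9, 0.7, -2.6]
width: 0.0215
```

Emit:
{"api": "arm_command", "payload": {
  "targets": [
    [255,0,-14,2,0,0,0],
    [255,20,-17,3,0,0,0],
    [255,50,-17,3,0,0,0],
    [255,70,-17,3,0,0,0],
    [255,70,-17,3,0,0,0],
    [255,70,-17,3,0,0,0]
  ]
}}

```text
time: 12.2
ee_pos: [0.4812, -0.0784, 0.0694]
eef_rot: [0.036, 0.706, -0.036, 0.706]
ft_force: [1.7, 1.0, -2.4]
width: 0.0215
```

```bash
python3 v.py scene s14 200 90 320 210 5; python3 v.py top t14 250 130 370 230 6
```

```text
[ 0.1254 -0.0206 -2.9005] [ 0.0356 -0.1076 -0.0128] [ 0.4819 -0.0786  0.0701] 0.021403764945653384 12.25
[[ 0.0008  0.1013  0.9949]
 [ 0.0001  0.9949 -0.1013]
 [-1.      0.0002  0.0007]]
[174.8208 285.0324]
[159.8109 289.7777]
[144.7275 294.5463]
[ 0.1965  0.197  -2.5077] [-0.0105 -0.0748 -0.0186] [ 0.4822 -0.0787  0.0705] 0.02177043390017379 12.3
[[ 0.0016  0.1014  0.9948]
 [-0.0003  0.9948 -0.1014]
 [-1.     -0.0001  0.0016]]
[479.6229 441.974 ]
[481.5391 420.4653]
[483.4529 398.984 ]
```

View pics/s14.png

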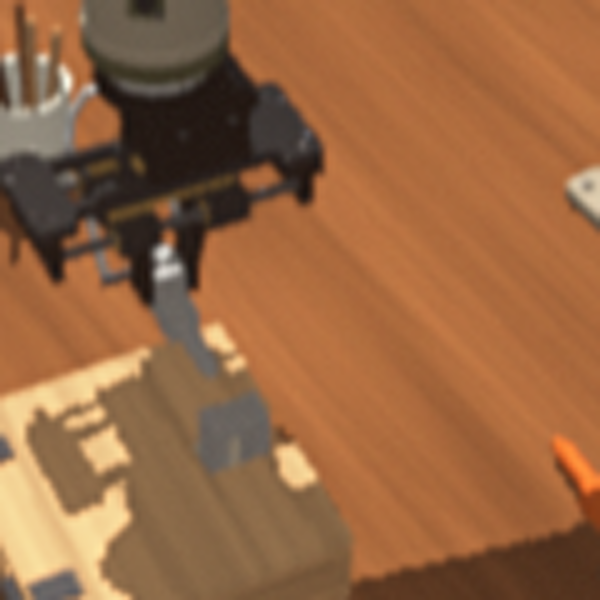

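View pics/t14.png

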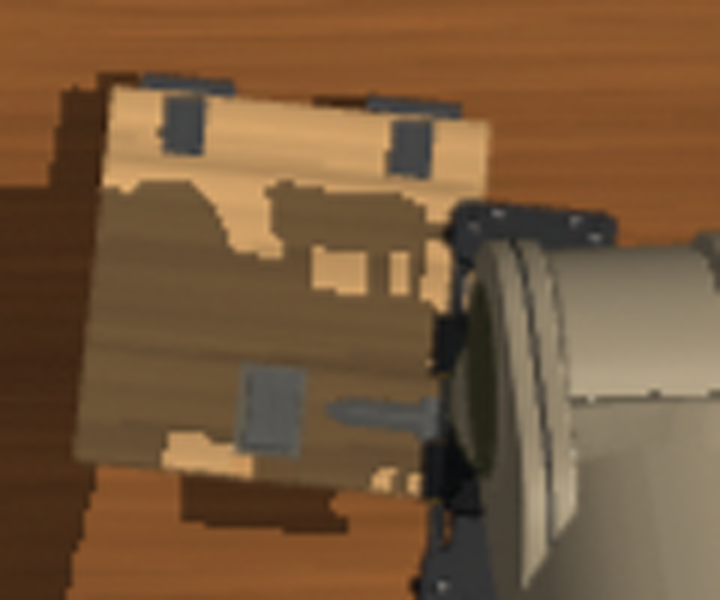

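```bash
python3 - <<'E'
from h import *
np.set_printoptions(precision=4,suppress=True)
g=lambda u,v,z:onz("top",250+(u+.5)/6-.5,130+(v+.5)/6-.5,z)
uy=np.array([.1,.995]);ux=np.array([.995,-.1])
tip=g(330,411,.101)[:2];b=[g(380,401,.101),g(380,427,.101)]
st=np.mean([g(243,363,.092),g(306,368,.092),g(298,456,.092),g(236,450,.092)],0)[:2]
e=np.array([.482,-.0787])
print(tip,st,"shank mid",np.mean(b,0),"width",np.linalg.norm(b[0]-b[1]))
for n,p in(("tip",tip),("shankmid",np.mean(b,0)[:2]),("tcp",e)): print(n,"lateral",(p-st)@ux,"along",(p-st)@uy)
E
```

```text
[ 0.4886 -0.0017] [0.4901 0.0278] shank mid [ 0.487  -0.0269  0.101 ] width 0.013161018677117846
tip lateral 0.0014597189605574082 along -0.029456652802855234
shankmid lateral 0.0024135879233339354 along -0.05469812756218448
tcp lateral 0.002613760046131208 along -0.10675328152004106
```

Emit:
{"api": "arm_command", "payload": {
  "targets": [
    [255,10,0,-2,0,0,0],
    [255,20,0,-2,0,0,0],
    [255,27,0,-2,0,0,0],
    [255,29,0,-2,0,0,0],
    [255,29,0,-2,0,0,0],
    [255,29,0,-2,0,0,0]
  ]
}}

```text
time: 12.9
ee_pos: [0.4795, -0.0787, 0.0404]
eef_rot: [0.036, 0.706, -0.036, 0.706]
ft_force: [-0.5, 0.3, -3.1]
width: 0.0215
```

```bash
python3 v.py top t15 270 170 350 220 9; python3 v.py scene s15 210 110 290 200 7
```

```text
[ 0.4145 -0.1497 -2.9271] [ 0.0015 -0.082  -0.0343] [ 0.4796 -0.0788  0.0405] 0.021859188472978717 12.95
[[ 0.0004  0.1018  0.9948]
 [-0.0001  0.9948 -0.1018]
 [-1.     -0.      0.0004]]
[527.5244 314.3111]
[530.3578 282.6751]
[533.1875 251.0792]
[ 0.1694  0.3411 -2.8741] [-0.0063 -0.0657  0.0242] [ 0.4796 -0.0788  0.0406] 0.021572353361728535 13.0
[[ 0.0005  0.1018  0.9948]
 [-0.0001  0.9948 -0.1018]
 [-1.     -0.0001  0.0006]]
[180.0894 301.9865]
[159.2993 308.6611]
[138.4086 315.3679]
```

View pics/t15.png

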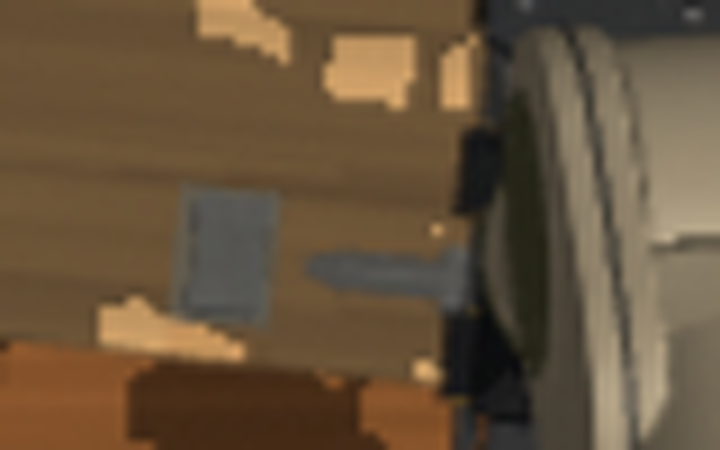

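View pics/s15.png

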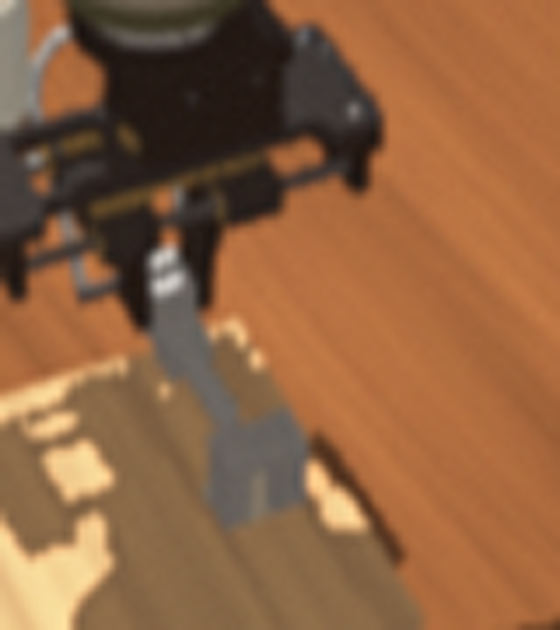

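```bash
python3 - <<'E'
from h import *
np.set_printoptions(precision=4,suppress=True)
g=lambda u,v,z:onz("top",270+(u+.5)/9-.5,170+(v+.5)/9-.5,z)[:2]
uy=np.array([.1,.995]);ux=np.array([.995,-.1])
st=np.mean([g(183,186,.092),g(281,192,.092),g(270,326,.092),g(175,319,.092)],0)
print(st)
for n,p in(("tip",g(306,266,.0712)),("sh",g(380,275,.0712)),("tcp",np.array([.4796,-.0788])),("H",np.array([.4906,.0265]))): print(n,(p-st)@ux,(p-st)@uy)
E
```

```text
[0.4895 0.0275]
tip 0.00035483190075097403 -0.028324244562096174
sh -0.00025099172708880854 -0.05397061528915222
tcp 0.00075646520052022 -0.10674616049941173
H 0.001171465200520175 -0.0008726604994117385
```

Emit:
{"api": "arm_command", "payload": {
  "targets": [
    [255,-1,8,0,0,0,0],
    [255,-1,16,0,0,0,0],
    [255,-1,24,0,0,0,0],
    [255,-1,32,0,0,0,0],
    [255,-1,40,0,0,0,0],
    [255,-1,40,0,0,0,0]
  ]
}}

```text
time: 13.6
ee_pos: [0.4835, -0.0374, 0.0414]
eef_rot: [0.035, 0.706, -0.035, 0.706]
ft_force: [-0.5, -0.6, -2.6]
width: 0.0218
```

Emit:
{"api": "arm_command", "payload": {
  "targets": [
    [255,0,8,0,0,0,0],
    [255,0,15,0,0,0,0],
    [255,0,20,0,0,0,0],
    [255,0,22,0,0,0,0],
    [255,0,24,0,0,0,0],
    [255,0,24,0,0,0,0]
  ]
}}

```text
time: 14.2
ee_pos: [0.4857, -0.0166, 0.0414]
eef_rot: [0.036, 0.706, -0.037, 0.706]
ft_force: [-1.4, -4.0, -0.3]
width: 0.0216
```

```bash
python3 v.py top t16 270 170 350 220 9; python3 v.py scene s16 210 110 290 200 7
```

```text
[-1.9846 -5.1669 -0.3627] [-1.0224  0.2794  0.0194] [ 0.4857 -0.0166  0.0414] 0.021655200518944758 14.25
[[-0.0004  0.103   0.9947]
 [-0.0018  0.9947 -0.103 ]
 [-1.     -0.0018 -0.0002]]
[346.2484 296.4758]
[349.2018 265.1782]
[352.1514 233.9202]
[-1.8546 -4.5919  0.2499] [-1.1229  0.3038 -0.0001] [ 0.4857 -0.0166  0.0414] 0.022107779605897535 14.3
[[-0.0005  0.1031  0.9947]
 [-0.0017  0.9947 -0.1031]
 [-1.     -0.0017 -0.0003]]
[235.8417 387.3774]
[214.0578 394.6234]
[192.1633 401.9062]
```

View pics/t16.png

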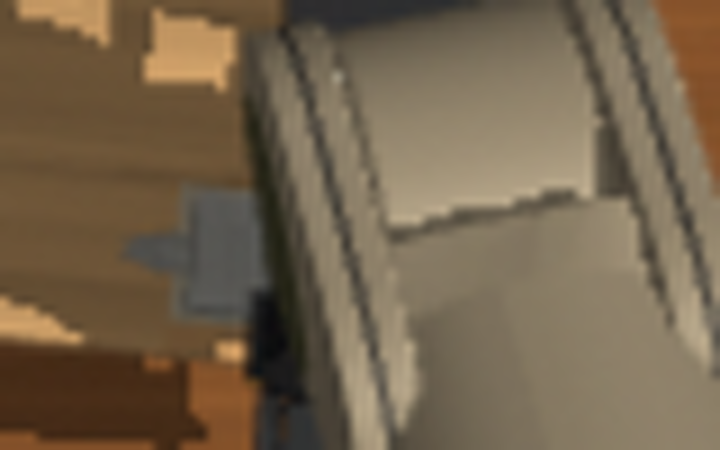

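View pics/s16.png

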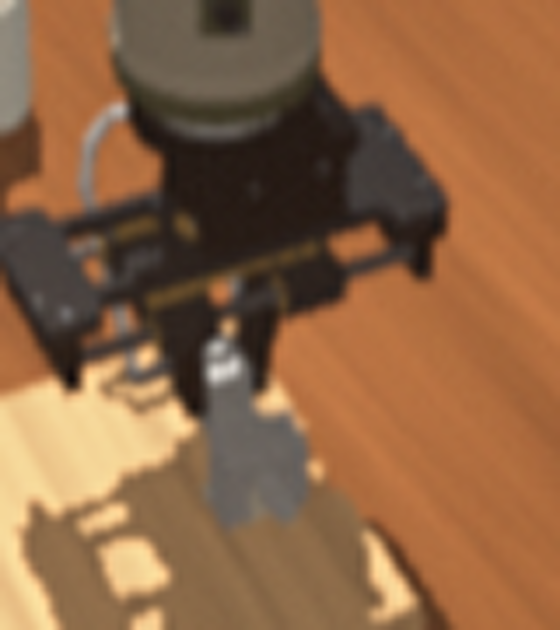

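```bash
python3 - <<'E'
from h import *
g=lambda u,v,z:onz("top",270+(u+.5)/9-.5,170+(v+.5)/9-.5,z)[:2]
uy=np.array([.1,.995]);ux=np.array([.995,-.1]);st=np.array([.4898,.0270])
p=g(121,248,.072);print((p-st)@ux,(p-st)@uy)
E
```

```text
-5.232957195567331e-05 0.03626476094973591
```

Emit:
{"api": "arm_command", "payload": {
  "targets": [
    [255,1,0,0,0,0,0],
    [255,2,0,0,0,0,0],
    [255,2,0,0,0,0,0],
    [255,2,0,0,0,0,0]
  ]
}}

```text
time: 14.7
ee_pos: [0.486, -0.0166, 0.0395]
eef_rot: [0.036, 0.706, -0.037, 0.706]
ft_force: [-1.3, -5.4, -1.6]
width: 0.0218
```

Emit:
{"api": "arm_command", "payload": {
  "targets": [
    [255,1,0,0,0,0,0],
    [255,1,0,0,0,0,0],
    [200,1,0,0,0,0,0],
    [100,1,-1,0,0,0,0],
    [0,1,-1,0,0,0,0],
    [0,1,-1,0,0,0,0],
    [0,1,-1,0,0,0,0]
  ]
}}

```text
time: 15.4
ee_pos: [0.4858, -0.0159, 0.0383]
eef_rot: [0.036, 0.706, -0.036, 0.706]
ft_force: [0.6, 0.3, -0.1]
width: 0.046
```

```bash
python3 v.py scene s17 200 100 290 200 7
```

```text
[-0.2908 -0.2742 -0.839 ] [-0.0032 -0.0784 -0.046 ] [ 0.4858 -0.0159  0.0383] 0.049842213725672276 15.45
[[ 0.0001  0.1016  0.9948]
 [ 0.0002  0.9948 -0.1016]
 [-1.      0.0002  0.0001]]
[333.3852 453.9233]
[284.5378 470.251 ]
[235.1284 486.7665]
```

View pics/s17.png

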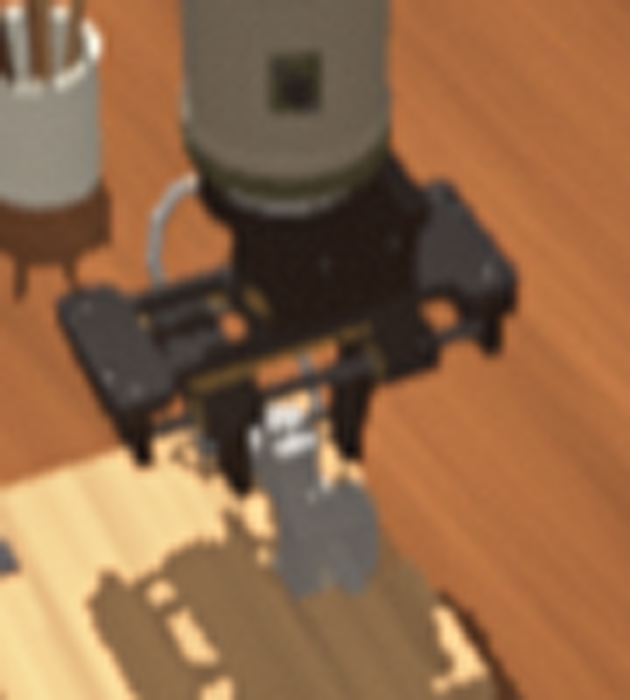

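Emit:
{"api": "arm_command", "payload": {
  "targets": [
    [0,0,0,0,0,0,0],
    [0,0,0,0,0,0,0],
    [0,0,0,0,0,0,0],
    [0,-15,0,0,0,0,0],
    [0,-50,0,0,0,0,0],
    [0,-90,0,0,0,0,0],
    [0,-130,0,0,0,0,0],
    [0,-170,0,0,0,0,0],
    [0,-180,0,0,0,0,0]
  ]
}}

```text
time: 16.35
ee_pos: [0.4877, -0.0156, 0.2238]
eef_rot: [0.036, 0.704, -0.036, 0.709]
ft_force: [0.6, 0.4, -0.4]
width: 0.0872
```

```bash
python3 v.py scene s18 200 60 300 190 5; python3 v.py top t18 260 150 360 230 7
```

```text
[ 1.2288 -0.1919  1.7927] [ 0.0085 -0.1177 -0.002 ] [ 0.4876 -0.0158  0.2232] 0.08701776720225508 16.4
[[ 0.0063  0.1015  0.9948]
 [-0.0012  0.9948 -0.1015]
 [-1.     -0.0006  0.0064]]
[266.2465 297.461 ]
[197.9975 317.4679]
[128.1697 337.9378]
[ 0.4796 -0.1139 -1.0086] [-0.0078 -0.0757 -0.0041] [ 0.4867 -0.0159  0.2207] 0.08689377685241151 16.45
[[ 0.0038  0.1016  0.9948]
 [-0.0009  0.9948 -0.1016]
 [-1.     -0.0005  0.0039]]
[369.9226 432.8766]
[380.4652 318.8503]
[390.9489 205.4601]
```

View pics/s18.png

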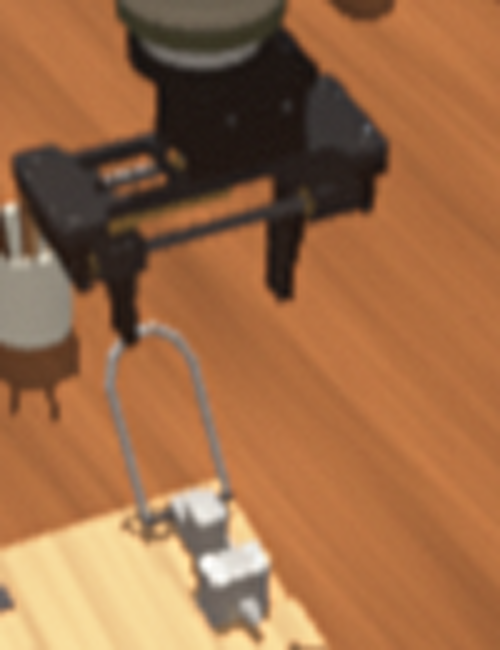

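View pics/t18.png

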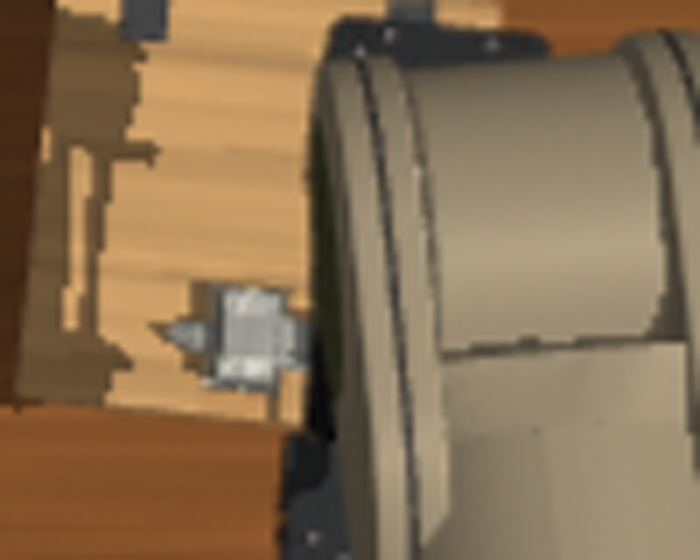

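Emit:
{"api": "arm_command", "payload": {
  "targets": [
    [255,0,-35,0,0,0,0],
    [255,0,-80,0,0,0,0],
    [255,0,-120,0,0,0,0],
    [255,0,-138,0,0,0,0],
    [255,0,-138,0,0,0,0],
    [255,0,-138,0,0,0,0],
    [255,30,-138,0,0,0,0],
    [255,65,-138,0,0,0,0],
    [255,95,-138,0,0,0,0],
    [255,95,-138,0,0,0,0]
  ]
}}

```text
time: 17.45
ee_pos: [0.4692, -0.151, 0.1196]
eef_rot: [0.036, 0.708, -0.034, 0.704]
ft_force: [-0.5, 0.6, -0.2]
width: 0.0151
```

```bash
python3 v.py scene s19 180 60 300 190 4.6; python3 v.py top t19 260 150 360 230 7
```

```text
[-0.1722  0.2791  1.1059] [-0.0241 -0.1523 -0.0017] [ 0.4707 -0.1516  0.1222] 0.011176123618410878 17.5
[[-0.0032  0.0996  0.995 ]
 [ 0.0018  0.995  -0.0996]
 [-1.      0.0014 -0.0033]]
[207.8383 282.1547]
[200.5956 284.3109]
[193.3346 286.4726]
[1.1963 0.1865 1.1587] [-0.0396 -0.1443  0.0242] [ 0.4719 -0.1521  0.1239] 0.006906715879669008 17.55
[[-0.0004  0.1     0.995 ]
 [ 0.0006  0.995  -0.1   ]
 [-1.      0.0006 -0.0004]]
[688.2484 376.8107]
[688.9338 368.4702]
[689.6189 360.1334]
```

View pics/s19.png

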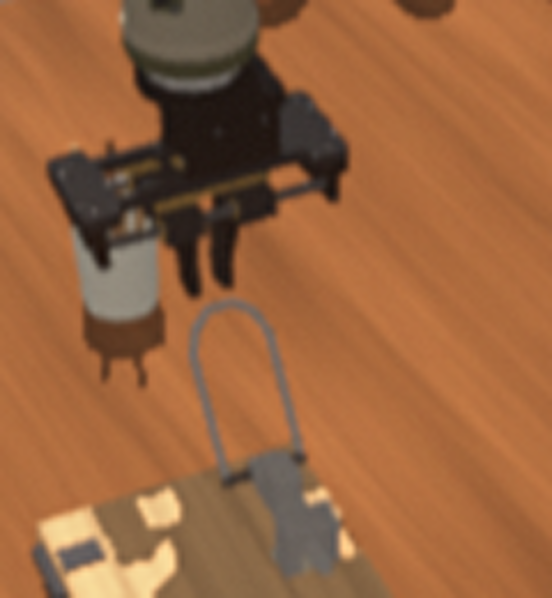

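View pics/t19.png

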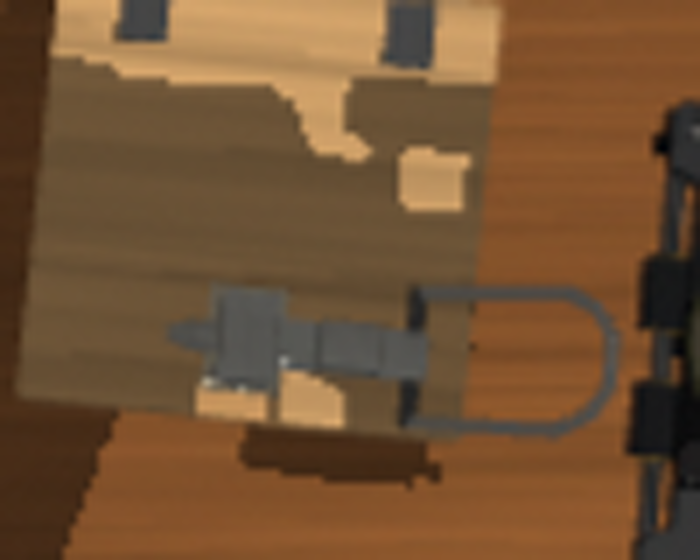

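Emit:
{"api": "arm_command", "payload": {
  "targets": [
    [255,4,0,0,0,0,0],
    [255,4,15,0,0,0,0],
    [255,4,30,0,0,0,0],
    [255,4,42,0,0,0,0],
    [255,4,54,0,0,0,0],
    [255,4,66,0,0,0,0],
    [255,4,78,0,0,0,0],
    [255,4,90,0,0,0,0],
    [255,4,100,0,0,0,0]
  ]
}}

```text
time: 18.45
ee_pos: [0.4819, -0.0526, 0.1193]
eef_rot: [0.036, 0.706, -0.036, 0.706]
ft_force: [0.3, 0.6, -0.2]
width: 0.0006
```

```bash
python3 v.py scene s20 180 60 300 190 4.6; python3 v.py top t20 260 150 360 230 7
```

```text
[ 0.1431  2.0088 -0.2348] [ 0.0947 -0.1021  0.0491] [ 0.4821 -0.051   0.1194] 0.0006055979358761409 18.5
[[ 0.0001  0.0996  0.995 ]
 [ 0.0007  0.995  -0.0996]
 [-1.      0.0007  0.0001]]
[257.2158 376.9621]
[256.809  377.0899]
[256.4022 377.2177]
[-0.4911 -0.0829  0.4282] [-0.0949 -0.0475  0.0439] [ 0.482  -0.0521  0.1193] 0.0003296654385367677 18.55
[[ 0.      0.0996  0.995 ]
 [ 0.0004  0.995  -0.0996]
 [-1.      0.0004 -0.    ]]
[443.6375 345.5172]
[443.6724 345.122 ]
[443.7073 344.7269]
```

View pics/s20.png

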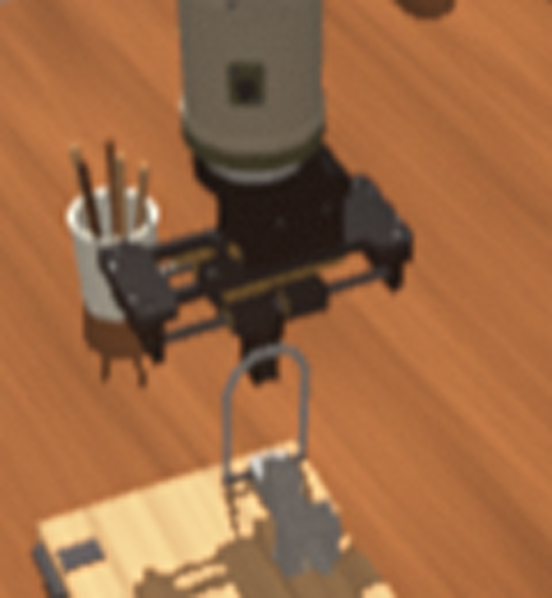

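Emit:
{"api": "arm_command", "payload": {
  "targets": [
    [255,0,8,0,0,0,0],
    [255,0,16,0,0,0,0],
    [255,0,24,0,0,0,0],
    [255,0,32,0,0,0,0],
    [255,0,40,0,0,0,0],
    [255,0,40,0,0,0,0],
    [255,0,40,0,0,0,0]
  ]
}}

```text
time: 19.25
ee_pos: [0.486, -0.0141, 0.1193]
eef_rot: [0.036, 0.706, -0.036, 0.706]
ft_force: [-0.2, 0.0, -1.0]
width: 0.0006
```

```bash
python3 v.py scene s21 180 60 300 190 4.6
```

```text
[-0.0352 -0.5731 -0.5427] [-0.0083 -0.0238 -0.0048] [ 0.486  -0.0144  0.1193] 0.0005780585362761528 19.3
[[-0.      0.102   0.9948]
 [-0.0002  0.9948 -0.102 ]
 [-1.     -0.0002 -0.    ]]
[279.3109 411.6441]
[278.917 411.77 ]
[278.523 411.896]
```

View pics/s21.png

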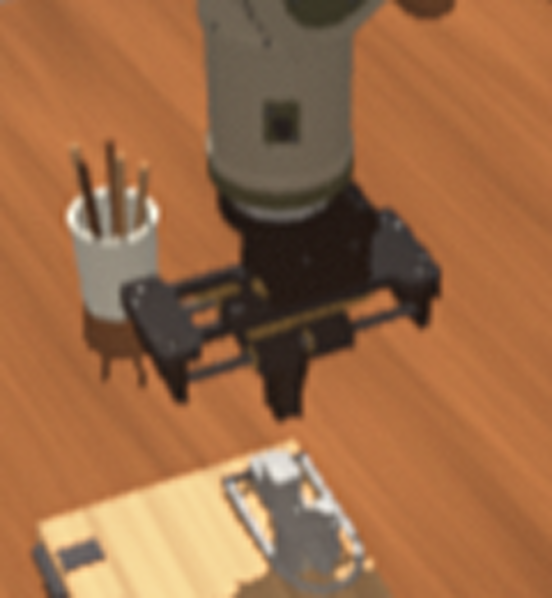

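The ring snapped shut and lies around the staple. I'll retreat upward and back, then check.

Emit:
{"api": "arm_command", "payload": {
  "targets": [
    [255,-30,0,0,0,0,0],
    [255,-70,0,0,0,0,0],
    [255,-100,0,0,0,0,0],
    [255,-100,-40,0,0,0,0],
    [255,-100,-85,0,0,0,0],
    [255,-100,-125,0,0,0,0],
    [255,-100,-140,0,0,0,0],
    [255,-100,-140,0,0,0,0]
  ]
}}

```text
time: 20.1
ee_pos: [0.471, -0.1561, 0.219]
eef_rot: [0.038, 0.706, -0.038, 0.706]
ft_force: [-0.3, -0.2, -0.1]
width: 0.0003
```

```bash
python3 v.py scene s22 190 120 290 220 6; python3 v.py top t22 255 140 345 220 8
```

```text
[0.1545 0.7898 0.0587] [ 0.0299 -0.0782 -0.0173] [ 0.4716 -0.1537  0.2192] 0.0008403059565328897 20.15
[[-0.0002  0.1036  0.9946]
 [ 0.0005  0.9946 -0.1036]
 [-1.      0.0005 -0.0002]]
[ 190.982  -136.7455]
[ 190.2253 -136.5397]
[ 189.4684 -136.3339]
[-0.0948  2.1314 -0.3383] [ 0.0496 -0.0735 -0.042 ] [ 0.4719 -0.1524  0.2193] 0.0004503556120664938 20.2
[[ 0.0001  0.1015  0.9948]
 [ 0.0005  0.9948 -0.1015]
 [-1.      0.0005  0.0001]]
[888.0652 489.0878]
[888.121  488.4118]
[888.1767 487.7358]
```

View pics/s22.png

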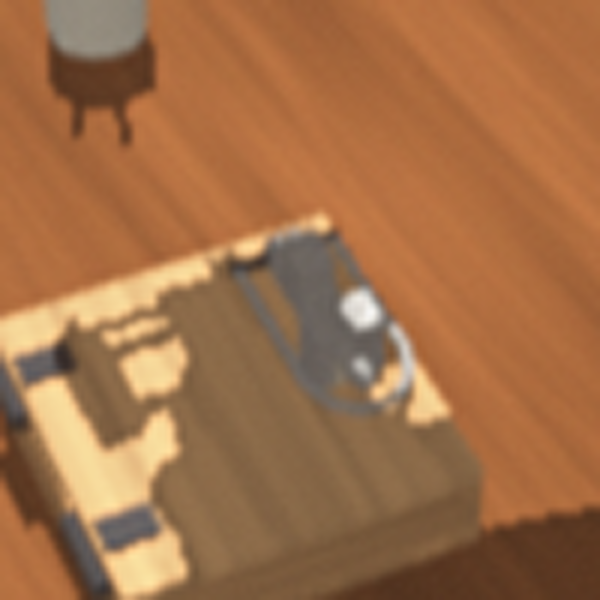

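View pics/t22.png

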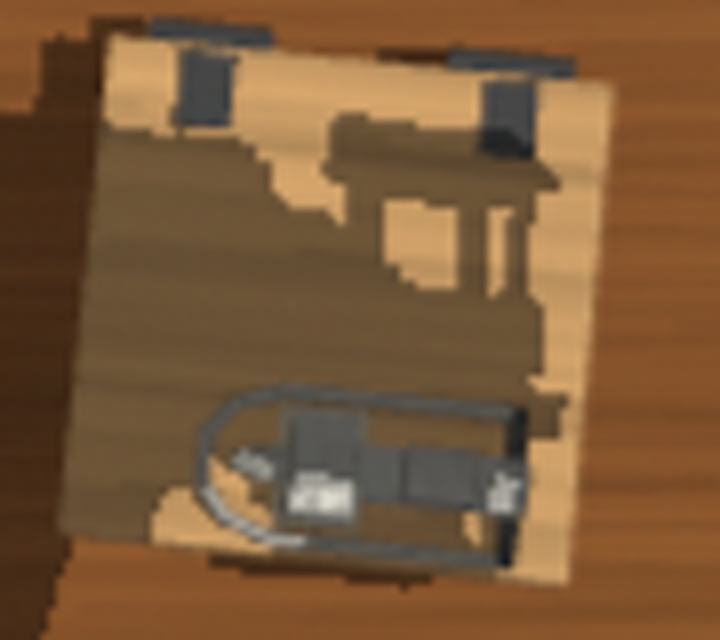

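```bash
python3 - <<'E'
from h import *
g=lambda n,u,v,z:(onz("top",255+(u+.5)/8-.5,140+(v+.5)/8-.5,z) if n=='t' else onz("scene",190+(u+.5)/6-.5,120+(v+.5)/6-.5,z))[:2]
uy=np.array([.1,.995]);ux=np.array([.995,-.1]);st=np.array([.4898,.0270])
for n,p in(("tip",g('t',233,460,.07)),("ringbar outer t",g('t',198,467,.07)),("ringbar s",g('s',385,413,.07)),("staple",g('t',323,465,.092)),("block corners",(g('t',408,474,.102)+g('t',478,480,.102))/2)): print(n,(p-st)@ux*1000,(p-st)@uy*1000)
E
```

```text
tip 0.42757239323461865 34.1145578378218
ringbar outer t -3.6202642017281517 47.41001761832624
ringbar s -0.2219224156688039 53.882021399056114
staple 0.5515779949356445 0.12829804505746414
block corners -0.1635296308010687 -45.003124257840824
```

```bash
python3 -c "
from bench import *
print(close_job(), read_state()['time'])"
```

```text
the job is handed in; nothing more can be done
the job is handed in; nothing more can be done
```

The job is handed in, at about 20 s on the clock of the 67 s allowed. By my checks it is finished, but the hand-in gives no verdict.

**What I did:** I pressed the lid shut with the closed fingers. I gripped the larger grey pin by its block, carried it over the press and slid it into the staple from the -y side until the shoulder met it (about 5 N). With the pin set down on the lid, I pushed the ring over centre from behind; it snapped shut, and I backed the arm clear.

**Last checks:**
- **Lid:** it looks fully shut, with no gap in either view.
- **Pin:** the shank is in line with the hole within about 1 mm. The tip measured 34 mm past the hole's centre (36 mm expected) and the block's centre 45 mm before it (44 mm expected), so the seat point is about 1–2 mm off, inside the 7 mm limit.
- **Ring:** it lies flat around the staple and past the pin's end, judged from the pictures only, not from a measured angle.
- **Pot, beaker and rib:** I took no closing measurement of them; no move went near them and no contact showed in the force readings. Only the pot appears in the later views, and it stands upright.

**What disagreed:**
- **Fingertips:** they sit about 34 mm short of the reported TCP along the tool. I worked this out from the pictures and from when the lid closed, and corrected every later height for it. After that the grasp and insertion came out as predicted.
- **Lid force:** because of that offset, I never saw a clear force at the lid's stop; shutness was judged by eye.
- **Ring bar:** its far position differed by about 6 mm between the two views (47 and 54 mm, with about 49 mm expected). I put this down to pixel error.

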